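Close down the finishing bench

TASK

First switch the polishing motor off by pushing its lever right over, before you handle anything else. Then clear the bench: hang the red-grip and the blue-grip baskets by their bails on the double hooks with the plate of the same colour, hanging level and still, and lay every file there is on the raised file rest, flat between the pegs, balanced about its middle, one to a slot, with handles towards the robot and blades away from it. Leave the switch off and the jar, steel block and pliers where they are.

Things in the scene. Friction and masses are not known exactly. Their poses are not given: they have to be found in the camera images.
- switch (a joint): motor switch: toggle lever with a red ball (26 mm dia) on a 10 mm steel rod, on a grey block 70 x 50 x 25 mm. 0 = ON (leans 0.5 rad from upright towards the block's own -x, roughly towards the robot); 1.0 = OFF stop (leans 0.5 rad towards its own +x). Light friction (under 1 N at the ball), stays where it is left.
- switch_base: the fixed grey block of the motor switch; origin at the centre of its underside. The lever's pivot lies 22 mm above it, the axis along the block's y.
- switch_tip (a point): centre of the lever's red ball, 80 mm from the pivot
- rest: file rest: fixed dark wooden plinth 110 mm (its x) x 230 mm (its y) x 70 mm high, flat on top, narrower than a file is long; origin at the centre of its underside, its -x side faces the robot. Two rows of five brass pegs on the top make four slots along x.
- rest_top (a point): centre of the rest's flat top, 70 mm above the bench. Pegs 12 mm dia (outer ones 10 mm), 14 mm tall, stand along the front and back edges (x = -48 and +48 mm) at y = -110, -55, 0, 55, 110 mm: four slots about 43 mm wide, centred on y = -82.5, -27.5, 27.5 and 82.5 mm.
- basket_a: red-grip basket, loose: steel tray 100 mm (its x) x 136 mm (its y) x 45 mm high, about 250 g, castings fixed in it, with a rigid dark wire bail in the plane x = 0: legs at y = +-65 mm, straight top bar along y, 8 mm dia, its axis 130 mm above the underside. Origin at the centre of the underside, z up; it starts standing on the bench.
- bail_a (a point): centre of the red grip block (15 mm in x, 40 mm in y, 18 mm high) at the middle of the basket's bail, on the bar's axis
- stand_a: fixed hook stand with a red plate (110 mm wide, top 287 mm high); origin on the bench under the hooks' low point, -x side faces the robot; post and plate at x = +88 to +104 mm. Two wire prongs, 8 mm dia, at y = +-40 mm, run from the plate towards -x: axis 272 mm high at x = +90, 260 mm at x = 0 (low point), rising to a tip 284 mm high at x = -28 mm.
- hook_a (a point): midway between the red stand's prongs, on top of their low point, 264 mm above the bench; a hung bar's axis lies 4 to 5 mm above it. The bar comes in over the tips from the robot's side, prongs between bar and tray, and lies across both prongs, the grip block between them; it settles to the low point.
- basket_b: blue-grip basket, loose: copper tray 100 mm (its x) x 136 mm (its y) x 45 mm high, about 250 g, castings fixed in it, with a rigid dark wire bail in the plane x = 0: legs at y = +-65 mm, straight top bar along y, 8 mm dia, its axis 130 mm above the underside. Origin at the centre of the underside, z up; it starts standing on the bench.
- bail_b (a point): centre of the blue grip block (15 mm in x, 40 mm in y, 18 mm high) at the middle of the basket's bail, on the bar's axis
- stand_b: fixed hook stand with a blue plate (110 mm wide, top 287 mm high); origin on the bench under the hooks' low point, -x side faces the robot; post and plate at x = +88 to +104 mm. Two wire prongs, 8 mm dia, at y = +-40 mm, run from the plate towards -x: axis 272 mm high at x = +90, 260 mm at x = 0 (low point), rising to a tip 284 mm high at x = -28 mm.
- hook_b (a point): midway between the blue stand's prongs, on top of their low point, 264 mm above the bench; a hung bar's axis lies 4 to 5 mm above it. The bar comes in over the tips from the robot's side, prongs between bar and tray, and lies across both prongs, the grip block between them; it settles to the low point.
- file1: hand file 180 mm long, 120 g, may be absent: yellow flat-sided handle x = -90 to +20 mm, 20 mm wide, 18 mm high; steel blade x = +20 to +90 mm, 14 mm wide, 8 mm high, undersides flush. Origin on the underside at mid-length, near the centre of mass, within the handle; x points to the blade's tip, z up as it lies.
- file1_tip (a point): end of the blade of file1 (x = +90 mm, 4 mm above the underside)
- file2: hand file 180 mm long, 120 g, may be absent: orange flat-sided handle x = -90 to +20 mm, 20 mm wide, 18 mm high; steel blade x = +20 to +90 mm, 14 mm wide, 8 mm high, undersides flush. Origin on the underside at mid-length, near the centre of mass, within the handle; x points to the blade's tip, z up as it lies.
- file2_tip (a point): end of the blade of file2 (x = +90 mm, 4 mm above the underside)
- file3: hand file 180 mm long, 120 g, may be absent: yellow flat-sided handle x = -90 to +20 mm, 20 mm wide, 18 mm high; steel blade x = +20 to +90 mm, 14 mm wide, 8 mm high, undersides flush. Origin on the underside at mid-length, near the centre of mass, within the handle; x points to the blade's tip, z up as it lies.
- file3_tip (a point): end of the blade of file3 (x = +90 mm, 4 mm above the underside)
- file4: hand file 180 mm long, 120 g, may be absent: orange flat-sided handle x = -90 to +20 mm, 20 mm wide, 18 mm high; steel blade x = +20 to +90 mm, 14 mm wide, 8 mm high, undersides flush. Origin on the underside at mid-length, near the centre of mass, within the handle; x points to the blade's tip, z up as it lies.
- file4_tip (a point): end of the blade of file4 (x = +90 mm, 4 mm above the underside)
- jar: bystander: closed jar 60 mm dia, 80 mm high; origin under its centre. Leave alone.
- bench_block: bystander: steel block 70 x 70 x 30 mm; origin under its centre. Leave alone.
- pliers: bystander: pliers with red handles, about 135 mm long, 10 mm high; origin on the underside. Leave alone.

How it is judged:
On the way:
1. the motor switch is pushed right over to off (value of joint switch above 0.85 rad), for 0.2 s.
At the end, for the whole second after the job is handed in: Switch over 0.85. Each bar on its own colour of hooks: within 18 mm in x, 30 in y, -6 to +14 in z of the hook point, tilt under 0.2 rad. Each file flat on the rest (tilt under 0.12), middle within 40 mm front to back, tip over 40 mm to +x, middles over 28 mm apart. All at rest (value of joint switch above 0.85 rad and x of bail_a in the frame of hook_a between -0.018 and 0.018 m and y of bail_a in the frame of hook_a between -0.03 and 0.03 m and z of bail_a in the frame of hook_a between -0.006 and 0.014 m and angle between each of basket_a, basket_b's own z axis and vertical below 0.2 rad and linear speed of each of basket_a, basket_b below 0.08 m/s and contact force between basket_a and stand_a above 0.5 N and x of bail_b in the frame of hook_b between -0.018 and 0.018 m and y of bail_b in the frame of hook_b between -0.03 and 0.03 m and z of bail_b in the frame of hook_b between -0.006 and 0.014 m and contact force between basket_b and stand_b above 0.5 N and x of file1 in the frame of rest between -0.04 and 0.04 m and y of file1 in the frame of rest between -0.11 and 0.11 m and z of file1 in the frame of rest between 0.062 and 0.08 m and x of each of file1_tip, file2_tip, file3_tip, file4_tip in the frame of rest above 0.04 m and angle between each of file1, file2, file3, file4's own z axis and vertical below 0.12 rad and linear speed of each of file1, file2, file3, file4 below 0.03 m/s and x of file2 in the frame of rest between -0.04 and 0.04 m and y of file2 in the frame of rest between -0.11 and 0.11 m and z of file2 in the frame of rest between 0.062 and 0.08 m and x of file3 in the frame of rest between -0.04 and 0.04 m and y of file3 in the frame of rest between -0.11 and 0.11 m and z of file3 in the frame of rest between 0.062 and 0.08 m and x of file4 in the frame of rest between -0.04 and 0.04 m and y of file4 in the frame of rest between -0.11 and 0.11 m and z of file4 in the frame of rest between 0.062 and 0.08 m and horizontal distance between file1 and file2 above 0.028 m and horizontal distance between each of file1, file2 and file3 above 0.028 m and horizontal distance between each of file1, file2, file3 and file4 above 0.028 m); the robot touches nothing.
It fails at once if a basket or file is handled while the motor is still on (value of joint switch below 0.5 rad and (contact force between the fingers and file1 above 1 N or contact force between the fingers and file2 above 1 N or contact force between the fingers and file3 above 1 N or contact force between the fingers and file4 above 1 N or contact force between the fingers and basket_a above 1 N or contact force between the fingers and basket_b above 1 N)).
It fails at once if the jar is displaced by more than 40 mm (distance of jar from where it was at the start of the episode above 0.04 m).
It fails at once if the bench block is displaced by more than 40 mm (distance of bench_block from where it was at the start of the episode above 0.04 m).
It fails at once if the pliers is displaced by more than 40 mm (distance of pliers from where it was at the start of the episode above 0.04 m).
Of file1, file2, file3, file4 only 3 to 4 are there at a start; the rules pass over those that are not, and their reading is None.
At some moment in a run one of file1, file2, file3, file4, basket_a, basket_b may be knocked a few centimetres aside while the robot is not near it.
It also fails if it takes over 210 s, if anything falls off the work surface, if the arm or the gripper's body presses on something with over 40 N, if the wrist force passes 120 N, or if a joint passes its speed limit or range.

ROBOT

A 6-joint arm with a two-finger parallel gripper is mounted at the origin on the work surface. World frame = base frame: x ahead of the robot, y to its left, z up, the work surface at z = 0. Lengths are in m, angles in rad, forces in N, time in s.
With the tool pointing down it reaches from about 0.325 to 1 m from the base axis. Payload 5.1 kg.
Tool frame: the origin (TCP) lies midway between the tips of the shut fingers; the grasp point (between the pads) lies 19 mm behind it (r.hold_point_z is the distance from the TCP to the grasp point, in m); z points along the fingers, y is the line along which they close (so a half turn about z gives the same grasp; the last joint's range is limited). The gripper opens to 85 mm and grips with 20 to 120 N. Pads are 22 mm wide; open, the fingers measure 114 mm over their backs; the gripper's body (76 mm by 85 mm) begins 54 mm behind the grasp point. The pads swing forward as they close: fully open they stand 13 mm farther back than shut.
Start: joints at [1.156, 0.124, 1.65, -0, 1.367, -0.083], TCP at [0.212, 0.615, 0.231] pointing down, gripper open.
Joint ranges: [-2.61, 2.61], [-1.02, 2.33], [0.03, 2.71], [-1.35, 4.49], [0.32, 2.68], [-2.91, 2.91]. Speed limits (rad/s): [2.57, 2.57, 3.14, 3.14, 3.14, 3.14].

INTERFACE

Orientations are given as a rotation vector (axis times angle).
In Python, from workcell import readout, optics, job, r gives the robot as it stands.
- The arm moves only by the shell command python3 -m creep 'ROWS' [OPENING] [FORCE]. ROWS is text: rows parted by semicolons, each of 4 numbers parted by spaces: the shift along the tool's x, y, z in cm, then the turn about the tool's z in degrees. A call has 1 to 5 rows; each row is the pose to reach, as a shift and turn from the pose commanded when the call began, along the tool's axes at that moment; what a row does not reach only later rows make up. A row lasts 1/10 s, in which the tool goes at most 50 mm and 8.59 degrees, less where a joint would pass 70% of its speed; a pose out of reach is approached as far as the arm can. A call with a gripper value outside its range is refused whole. OPENING is the opening, from 0 (shut) to 1 (fully open), set as the call begins (- or left out, the last holds). The fingers move at their own pace and stop on an object; FORCE is the grip in N (left out, the last holds). Time passes only in rows, so rows that repeat a pose let the fingers close. It gives the time, the measured TCP pose, the force, the opening and the grip force at its end, in the units of the state.
- readout.read_state(): the state, without advancing time (a new reading comes with each control period).
- optics.grab_frame(name): name is "scene" or "top" or "wrist"; returns (picture, depth): 420x560x3 uint8, red, green, blue; 420x560 float32, m along the optical axis (not along the pixel's ray), 0 where there is no reading.
- optics.camera_info(name): a dict with "mtx" (3x3 intrinsics, pixels), "xyz" and "attitude" of the camera in the world; the wrist camera has in their place "tool_from_camera" (4x4, takes a point from camera to tool coordinates, whose origin is the TCP and whose axes are the flange's). Camera axes: x right, y up, looking along -z (the intrinsics and any distortion apply to the point x, -y, -z); pixel columns grow to the right and rows downward; lengths in m; the calibration is good to about 2 mm. A picture is of the moment at which its call begins: read the wrist's pose just before it. camera_info takes no time and is no camera call.
- job.hand_in(): hands the job in; it is judged then, once.
The state is a dict: "time_s": time; "joint_positions": joint angles; "qvel": joint speeds; "tau": joint torques, N m; "tcp_pos": TCP position; "tool_rot": TCP orientation; "ft_force": force on the tool from outside, world axes, zero at the start; "moment": the same for the moment, N m; "finger_gap": finger opening in m; "finger_force": force on a finger pad.
Only numpy, scipy, OpenCV 4.12 (cv2) and the standard library are available. Lean on these libraries where they do the work, as an engineer would, in place of code of your own. Each camera call takes 0.05 s, during which the arm holds its last target. There are 200 camera calls.

## Working session

There is one attempt and no reset: what is moved stays moved. The work goes in short steps, Python scripts to look and compute and a shell command to move; the robot and the scene stay as the last step left them, time stands still between calls to the robot, and variables do not carry over. Pictures are saved under pics/ and viewed, at most 14 in all, crops included, and the job is handed in when it is done.

```bash
mkdir -p pics; ls
python3 - <<'E'
from workcell import readout, optics, job, r
import cv2, numpy as np
s=readout.read_state()
print({k:np.round(v,3) for k,v in s.items()})
for n in ("scene","top","wrist"):
    print(n,optics.camera_info(n))
for n in ("scene","top"):
    p,d=optics.grab_frame(n)
    cv2.imwrite(f"pics/{n}0.png",p[:,:,::-1]); np.save(f"pics/{n}0.npy",d)
E
```

```text
pics
{'time_s': np.float64(0.0), 'joint_positions': array([ 1.156,  0.125,  1.652,  0.   ,  1.368, -0.083]), 'qvel': array([ 0.   , -0.   , -0.001, -0.   ,  0.002, -0.001]), 'tau': array([-0.0000e+00, -4.2363e+01, -3.6545e+01, -0.0000e+00,  7.0000e-03,
       -0.0000e+00]), 'tcp_pos': array([0.212, 0.614, 0.23 ]), 'tool_rot': array([-5.190e-01, -3.098e+00,  3.000e-03]), 'ft_force': array([-0.116, -0.585,  0.275]), 'moment': array([-0.   , -0.012, -0.007]), 'finger_force': np.float64(0.0), 'finger_gap': np.float64(0.085)}
scene {'mtx': array([[457.479059  ,   0.        , 278.51236989],
       [  0.        , 457.479059  , 212.30016102],
       [  0.        ,   0.        ,   1.        ]]), 'xyz': array([1.05222668, 0.64181268, 1.48479402]), 'attitude': array([0.23435825, 0.70466789, 2.37051958])}
top {'mtx': array([[395.85988895,   0.        , 291.57743919],
       [  0.        , 395.85988895, 205.0882421 ],
       [  0.        ,   0.        ,   1.        ]]), 'xyz': array([ 0.38301725, -0.02137268,  1.19182009]), 'attitude': array([ 0.10878377, -0.12474719, -1.56432544])}
wrist {'mtx': array([[328.72364395,   0.        , 282.48776247],
       [  0.        , 328.72364395, 204.80734711],
       [  0.        ,   0.        ,   1.        ]]), 'tool_from_camera': array([[ 5.57564736e-04,  9.45652837e-01,  3.25177490e-01,
         8.19405587e-02],
       [ 9.99999822e-01, -5.96853649e-04,  2.10706772e-05,
        -2.08781312e-06],
       [ 2.14008917e-04,  3.25177421e-01, -9.45653002e-01,
        -1.42249551e-01],
       [ 0.00000000e+00,  0.00000000e+00,  0.00000000e+00,
         1.00000000e+00]])}
```

View pics/top0.png

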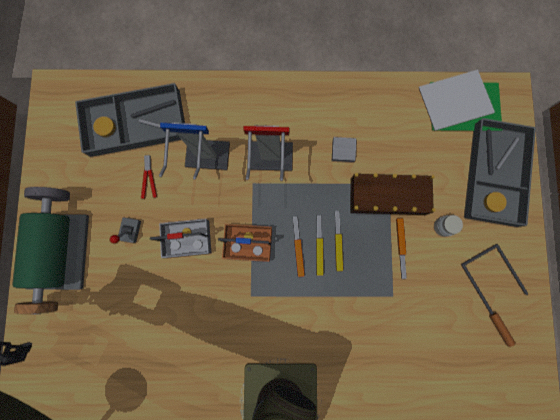

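View pics/scene0.png

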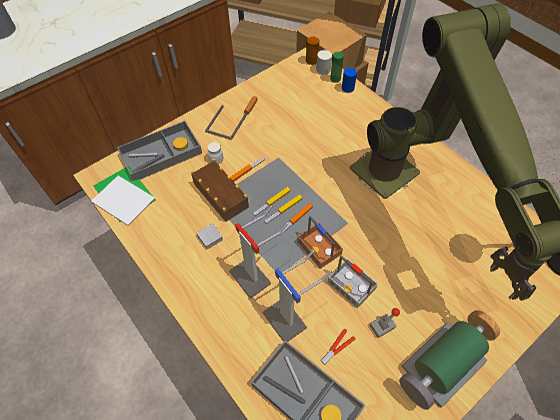

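```bash
cat > lib.py <<'E'
import numpy as np, cv2
from scipy.spatial.transform import Rotation as R
from workcell import readout, optics
def cloud(name, p=None, d=None):
    i=optics.camera_info(name); K=i["mtx"]
    if name=="wrist":
        s=readout.read_state(); Tw=np.eye(4); Tw[:3,:3]=R.from_rotvec(s["tool_rot"]).as_matrix(); Tw[:3,3]=s["tcp_pos"]
        T=Tw@i["tool_from_camera"]; A,t=T[:3,:3],T[:3,3]
    else: A,t=R.from_rotvec(i["attitude"]).as_matrix(), i["xyz"]
    if p is None: p,d=optics.grab_frame(name)
    v,u=np.mgrid[:d.shape[0],:d.shape[1]]
    c=np.stack([(u-K[0,2])/K[0,0]*d,-(v-K[1,2])/K[1,1]*d,-d],-1)
    X=c@A.T+t; X[d<=0]=np.nan
    return p,X
H=lambda p: cv2.cvtColor(p,cv2.COLOR_RGB2HSV).astype(int)
def mask(p,col):
    h=H(p); a,s,v=h[...,0],h[...,1],h[...,2]
    return {"red":((a<6)|(a>174))&(s>170)&(v>90),"blue":(a>100)&(a<125)&(s>150)&(v>80),
     "yellow":(a>21)&(a<33)&(s>180)&(v>110),"orange":(a>7)&(a<19)&(s>195)&(v>150)}[col]
def blobs(m,X,amin=8):
    n,l,st,c=cv2.connectedComponentsWithStats(m.astype(np.uint8),connectivity=8)
    for k in range(1,n):
        if st[k,4]>=amin:
            P=X[l==k]; P=P[~np.isnan(P[:,0])]
            if len(P)>3: yield c[k],P
def rect(P):
    (c,(w,h),a)=cv2.minAreaRect((P[:,:2]*1000).astype(np.float32))
    if w<h: w,h,a=h,w,a+90
    return np.array(c)/1000,w,h,(a+90)%180-90
E
python3 - <<'E'
from lib import *
for n in ("scene","top"):
    p=cv2.imread(f"pics/{n}0.png")[:,:,::-1].copy(); d=np.load(f"pics/{n}0.npy")
    p,X=cloud(n,p,d)
    ok=X[...,2]; print(n,"bench z",np.nanmedian(ok[(abs(ok)<.02)]))
    for col in ("red","blue","yellow","orange"):
        for c,P in blobs(mask(p,col)&(X[...,2]>-.05),X,12):
            c2,w,h,a=rect(P); print(col,np.round(c),len(P),"med",np.round(np.median(P,0),3),"zmax %.3f"%np.percentile(P[:,2],95),"rect",np.round(c2,3),np.round([w,h,a]))
E
```

```text
scene bench z 0.000718642974140149
red [248. 237.] 117 med [0.703 0.045 0.287] zmax 0.292 rect [0.703 0.037] [108.  12.  88.]
red [356. 268.] 45 med [0.457 0.284 0.139] zmax 0.144 rect [0.458 0.283] [ 39.  14. -88.]
red [396. 311.] 34 med [0.453 0.462 0.106] zmax 0.111 rect [0.451 0.461] [22. 16. 73.]
red [341. 342.] 166 med [0.625 0.41  0.01 ] zmax 0.015 rect [0.625 0.406] [86. 44.  1.]
blue [350.  79.] 232 med [-0.209 -0.424  0.08 ] zmax 0.104 rect [-0.219 -0.439] [63. 54. 45.]
blue [321. 229.] 37 med [0.445 0.102 0.139] zmax 0.144 rect [0.445 0.102] [36. 16. 84.]
blue [287. 283.] 124 med [0.707 0.234 0.288] zmax 0.291 rect [0.707 0.233] [107.  11.  87.]
yellow [278. 196.] 122 med [ 0.418 -0.166  0.017] zmax 0.023 rect [ 0.418 -0.167] [108.  24.  -1.]
yellow [290. 203.] 119 med [ 0.407 -0.109  0.018] zmax 0.024 rect [ 0.407 -0.109] [108.  24.  -1.]
yellow [316. 249.] 18 med [0.461 0.103 0.012] zmax 0.017 rect [0.461 0.101] [ 23.  11. -88.]
yellow [331. 413.] 231 med [0.797 0.544 0.024] zmax 0.029 rect [0.796 0.543] [ 57.  40. -40.]
orange [313.  40.] 54 med [-0.227 -0.697  0.121] z
[... 401 characters left out ...]
.415 0.009] zmax 0.012 rect [0.622 0.416] [85. 11. -2.]
red [152. 183.] 84 med [0.626 0.391 0.009] zmax 0.013 rect [0.625 0.392] [83. 10. 14.]
red [174. 236.] 68 med [0.458 0.279 0.139] zmax 0.142 rect [0.458 0.28 ] [ 38.  12. -85.]
red [113. 239.] 39 med [0.45  0.454 0.105] zmax 0.110 rect [0.45  0.454] [ 17.  14. -18.]
blue [182. 126.] 203 med [0.707 0.231 0.287] zmax 0.290 rect [0.707 0.229] [107.  12.  86.]
blue [243. 240.] 67 med [0.447 0.097 0.139] zmax 0.142 rect [0.446 0.097] [38. 12. 86.]
yellow [339. 252.] 221 med [ 0.42  -0.173  0.018] zmax 0.021 rect [ 0.42  -0.173] [106.  18.   1.]
yellow [320. 256.] 216 med [ 0.406 -0.116  0.018] zmax 0.021 rect [ 0.407 -0.116] [102.  15.  -0.]
```

```bash
cat >> lib.py <<'E'
def plan(xyz,yaw,hold=False):
    """yaw (deg) = world heading of tool y axis (mod 180); prints creep shift cm + turn"""
    s=readout.read_state(); M=R.from_rotvec(s["tool_rot"]).as_matrix()
    cur=np.degrees(np.arctan2(M[1,1],M[0,1])); d=(yaw-cur+90)%180-90
    q=s["joint_positions"][5]
    sh=M.T@(np.array(xyz)-s["tcp_pos"])*100
    print("t %.1f"%s["time_s"],"tcp",np.round(s["tcp_pos"],3),"yaw %.1f q6 %.2f"%(cur,q),"-> shift",np.round(sh,2),"turn",round(-d,1),"tilt",np.round(M[:2,2],3))
E
python3 - <<'E'
from lib import *
Xs=[];Ps=[]
for n in ("scene","top"):
    p=cv2.imread(f"pics/{n}0.png")[:,:,::-1].copy(); d=np.load(f"pics/{n}0.npy")
    p,X=cloud(n,p,d)
    def box(lo,hi,name,extra=True):
        m=np.all((X>lo)&(X<hi),-1)&extra; P=X[m]
        if len(P)<5: print(n,name,len(P));return
        c,w,h,a=rect(P); print(n,name,len(P),"rect",np.round(c,4),np.round([w,h,a],1),"zmed %.3f"%np.median(P[:,2]))
    box([.43,.38,.02],[.53,.51,.03],"swbase")
    box([.45,-.48,.064],[.66,-.08,.076],"rest")
    box([.45,-.48,.080],[.66,-.08,.09],"pegs")
    for nm,y in (("red",.035),("blue",.232)):
        box([.5,y-.07,.25],[.69,y+.07,.3],"prongs "+nm)
        for sgn in (-1,1):
            box([.5,y+(0 if sgn>0 else -.07),.25],[.69,y+(.07 if sgn>0 else 0),.3],f"prong {nm}{sgn}")
    box([.36,.2,.04],[.52,.34,.055],"rim red"); box([.36,.03,.04],[.52,.17,.055],"rim blue")
    h=H(p)
    for nm,y in (("f-.05",-.055),("f-.11",-.112),("f-.17",-.17)): 
        box([.3,y-.027,.005],[.6,y+.027,.03],nm)
    box([.3,-.39,.005],[.515,-.3,.03],"f-.35")
    Z=X[...,2]
plan([.38,.456,.2],90)
E
```

```text
scene swbase 224 rect [0.4832 0.4558] [ 70.7  50.  -10. ] zmed 0.026
scene rest 1253 rect [ 0.5815 -0.3459] [302.  153.5  76.5] zmed 0.070
scene pegs 82 rect [ 0.581  -0.3501] [293.4 143.1  77.2] zmed 0.084
scene prongs red 188 rect [0.6338 0.0373] [111.3  92.1  -0.7] zmed 0.269
scene prong red-1 94 rect [ 0.6333 -0.0024] [111.4  10.5  -2.2] zmed 0.269
scene prong red1 94 rect [0.6339 0.0782] [110.3  11.4  -3.7] zmed 0.270
scene prongs blue 206 rect [0.6374 0.2375] [109.5  89.3  -4. ] zmed 0.270
scene prong blue-1 104 rect [0.6346 0.198 ] [109.5  10.3  -3.5] zmed 0.270
scene prong blue1 102 rect [0.6378 0.2781] [104.6   8.7  -3. ] zmed 0.270
scene rim red 112 rect [0.4587 0.279 ] [127.  104.6 -84.7] zmed 0.045
scene rim blue 134 rect [0.4455 0.1026] [139.2 102.3  86.3] zmed 0.044
scene f-.05 272 rect [ 0.4471 -0.055 ] [2.927e+02 5.300e+01 2.000e-01] zmed 0.012
scene f-.11 281 rect [ 0.453 -0.112] [291.1  53.5   0. ] zmed 0.012
scene f-.17 283 rect [ 0.4497 -0.1703] [ 2.986e+02  5.290e+01 -1.000e-01] zmed 0.011
scene f-.35 245 rect [ 0.4089 -0.3455] [2.102e+02 8.900e+01 1.000e-01] zme
[... 487 characters left out ...]
zmed 0.269
top prong blue-1 152 rect [0.6346 0.1936] [110.5   8.4  -3.4] zmed 0.269
top prong blue1 151 rect [0.6371 0.2736] [106.2   8.5  -3.3] zmed 0.269
top rim red 148 rect [0.4575 0.2778] [133.6 100.4 -84.5] zmed 0.045
top rim blue 152 rect [0.4453 0.0975] [136.1 100.3  86.6] zmed 0.044
top f-.05 393 rect [ 0.4475 -0.0539] [ 2.944e+02  5.150e+01 -2.000e-01] zmed 0.016
top f-.11 412 rect [ 0.4506 -0.1121] [289.4  52.6   0.3] zmed 0.015
top f-.17 416 rect [ 0.4464 -0.17  ] [2.92e+02 5.30e+01 1.00e-01] zmed 0.016
top f-.35 421 rect [ 0.4089 -0.3437] [211.8  83.7  -0.8] zmed 0.015
t 0.1 tcp [0.212 0.614 0.23 ] yaw 71.0 q6 -0.08 -> shift [-21.08  -9.45   3.03] turn -19.0 tilt [-0.001 -0.002]
```

```bash
python3 -m creep '-22.2 -7.8 0 -9;-22.2 -7.8 0 -9;-22.2 -7.8 0 -9;-22.2 -7.8 0 -9;-22.2 -7.8 0 -9' 0; python3 -m creep '0 0 0 0;0 0 0 0;0 0 0 0'
python3 - <<'E'
from lib import *
plan([.396,.468,.08],80)
p,X=cloud("wrist"); cv2.imwrite("pics/w1.png",p[:,:,::-1])
print("bench",np.nanmedian(X[...,2][abs(X[...,2])<.015]))
for c,P in blobs(mask(p,"red"),X,30): print("red",np.round(c),len(P),np.round(np.median(P,0),4),np.round(np.percentile(P,[5,95],0),3).tolist())
m=(abs(X[...,2]-.025)<.006)&(abs(X[...,0]-.48)<.06)&(abs(X[...,1]-.453)<.06); print(rect(X[m]))
E
```

```text
time_s: 0.6
tcp_pos: [0.3979, 0.4663, 0.2308]
tool_rot: [-0.276, -3.129, 0.001]
ft_force: [-0.6, 0.3, 0.6]
finger_gap: 0.012
finger_force: 0.0
time_s: 0.9
tcp_pos: [0.3955, 0.4689, 0.2309]
tool_rot: [-0.273, -3.129, 0.0]
ft_force: [-0.2, 0.7, -0.3]
finger_gap: 0.0002
finger_force: 0.0
t 0.9 tcp [0.395 0.469 0.231] yaw 80.0 q6 -0.61 -> shift [-0.08 -0.07 15.09] turn 0.0 tilt [-0.001 -0.   ]
bench -0.00038665614170269036
red [282. 249.] 275 [0.4471 0.4596 0.1041] [[0.443, 0.449, 0.1], [0.452, 0.468, 0.107]]
red [ 81. 310.] 658 [0.4578 0.2838 0.1383] [[0.451, 0.265, 0.136], [0.465, 0.3, 0.139]]
red [279. 355.] 81 [0.6524 0.4202 0.0091] [[0.403, 0.416, 0.008], [0.666, 0.465, 0.276]]
(array([0.47879382, 0.45332239]), 59.882102966308594, 49.988975524902344, -10.203681945800781)
```

View pics/w1.png

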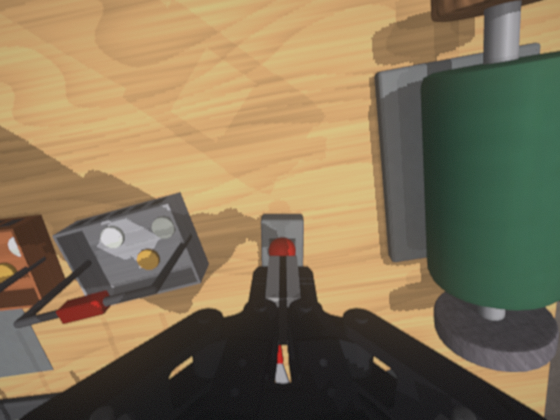

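```bash
python3 -m creep '0 0 14.8 0;0 0 14.8 0;0 0 14.8 0;0 0 14.8 0' | grep -E "tcp|force"; python3 -m creep '-3 0 0 0;-5 0 0 0;-7 0 0 0;-8.5 0 0 0;-9.5 0 0 0' | grep -E "tcp|ft_f"; python3 -m creep '-.4 0 0 0;-.7 0 0 0;-.7 0 0 0' | grep -E "tcp|ft_f"
python3 - <<'E'
from lib import *
p,X=cloud("scene"); 
for c,P in blobs(mask(p,"red"),X,10): print("red",np.round(c),len(P),np.round(np.median(P,0),4))
E
```

```text
tcp_pos: [0.3906, 0.4649, 0.0747]
ft_force: [-0.9, 0.1, -0.9]
finger_force: 0.0
tcp_pos: [0.4916, 0.4521, 0.0844]
ft_force: [-1.5, 0.9, -0.6]
tcp_pos: [0.4966, 0.4505, 0.0831]
ft_force: [-0.2, 0.4, 0.2]
red [248. 237.] 120 [0.7033 0.0452 0.2868]
red [356. 268.] 45 [0.4579 0.2836 0.1395]
red [341. 342.] 167 [0.625  0.4096 0.0099]
```

```bash
for i in 1; do python3 -m creep '-.4 0 0 0;-.8 0 0 0;-.8 0 0 0' | grep -E "tcp|ft_f"; python3 -m creep '-.4 0 0 0;-.4 0 0 0;-.4 0 0 0' | grep -E "tcp|ft_f"; done
```

```text
tcp_pos: [0.498, 0.4504, 0.0829]
ft_force: [-20.8, 1.8, 8.8]
tcp_pos: [0.4983, 0.4504, 0.0829]
ft_force: [-31.0, 2.5, 14.4]
```

```bash
python3 -m creep '2 0 0 0;4 0 0 0;4 0 -5 0;4 0 -10 0;4 0 -16 0' 0.7| grep -E "tcp|ft_f"; python3 -m creep '0 0 0 8.5;0 0 0 17;0 0 0 25.5;0 0 0 34;0 0 0 42.5' | grep -E "tcp|ft_f"; python3 -m creep '0 0 0 8.5;0 0 0 17;0 0 0 25.5;0 0 0 32;0 0 0 32' | grep -E "tcp|ft_f"
python3 - <<'E'
from lib import *
plan([.458,.283,.23],5.4)
for n in("scene","top"):
    p,X=cloud(n);
    for c,P in blobs(mask(p,"red"),X,10): print("red",np.round(c),len(P),np.round(np.median(P,0),4))
E
```

```text
tcp_pos: [0.4681, 0.4554, 0.2346]
ft_force: [1.0, 0.7, -0.5]
tcp_pos: [0.4687, 0.4555, 0.2333]
ft_force: [-1.2, -0.1, -0.3]
tcp_pos: [0.4688, 0.4555, 0.2333]
ft_force: [0.7, 0.2, -0.3]
t 4.3 tcp [0.469 0.456 0.233] yaw 5.5 q6 0.59 -> shift [-17.07  -2.73   0.33] turn 0.1 tilt [ 0. -0.]
red [248. 237.] 117 [0.7029 0.0438 0.2864]
red [356. 268.] 45 [0.4572 0.2843 0.1386]
red [377. 322.] 38 [0.5206 0.4484 0.1026]
red [341. 342.] 167 [0.6237 0.4107 0.0099]
red [266. 129.] 200 [0.7024 0.0309 0.2872]
red [144. 184.] 85 [0.6234 0.4157 0.0096]
red [152. 183.] 82 [0.6265 0.3917 0.0094]
red [120. 214.] 43 [0.5193 0.4415 0.102 ]
red [174. 235.] 48 [0.4593 0.279  0.1385]
```

```bash
python3 -m creep '-17.1 -2.7 0 0;-17.1 -2.7 0 0;-17.1 -2.7 0 0;-17.1 -2.7 0 0;-17.1 -2.7 0 0' | grep -E "tcp|ft_f"
cat >> lib.py <<'E'
def grips(names=("wrist",)):
    for n in names:
        p,X=cloud(n)
        for col in ("red","blue"):
            for c,P in blobs(mask(p,col)&(X[...,2]>.1),X,25):
                c2,w,h,a=rect(P); print(n,col,np.round(c),len(P),"c",np.round(c2,4),"z %.3f"%np.percentile(P[:,2],80),np.round([w,h,a],1))
    return p,X
E
python3 - <<'E'
from lib import *
p,X=grips(); cv2.imwrite("pics/w2.png",p[:,:,::-1])
plan([.458,.283,.111],5.4)
E
```

```text
tcp_pos: [0.4585, 0.2804, 0.2336]
ft_force: [-0.5, 1.4, 0.5]
wrist red [282. 204.] 807 c [0.4598 0.2817] z 0.139 [ 38.5  12.5 -84.3]
wrist blue [253. 373.] 104 c [0.4486 0.1149] z 0.139 [12.8  9.4 -6.7]
t 5.0 tcp [0.459 0.282 0.234] yaw 5.4 q6 0.36 -> shift [ 0.11 -0.07 12.27] turn 0.0 tilt [0.001 0.001]
```

```bash
python3 -m creep '0.1 0 5 0;0.1 0 9 0;0.1 0 12.3 0;0.1 0 12.3 0' | grep -E "tcp|ft_f"; python3 -m creep '0 0 0 0;0 0 0 0;0 0 0 0;0 0 0 0;0 0 0 0' 0 40; python3 -m creep '0 0 -3 0;0 0 -8 0;0 0 -13 0;0 0 -18 0;0 0 -20.5 0'; python3 -m creep '0 0 0 0;0 0 0 0'>/dev/null
python3 - <<'E'
from lib import *
plan([.46,.035,.30],-1.5)
grips()
E
```

```text
tcp_pos: [0.4547, 0.2831, 0.1045]
ft_force: [-0.8, 0.3, -0.9]
time_s: 5.85
tcp_pos: [0.4595, 0.2847, 0.1127]
tool_rot: [2.112, 2.325, 0.006]
ft_force: [-2.6, 0.2, 6.1]
finger_gap: 0.0142
finger_force: 40.5
time_s: 6.35
tcp_pos: [0.4598, 0.2843, 0.3213]
tool_rot: [2.11, 2.323, 0.012]
ft_force: [-0.2, 0.9, -2.5]
finger_gap: 0.0142
finger_force: 39.8
t 6.5 tcp [0.458 0.284 0.314] yaw 5.5 q6 0.36 -> shift [-24.76  -2.19   1.43] turn 7.0 tilt [-0.001 -0.   ]
wrist red [364.  12.] 380 c [0.5221 0.445 ] z 0.104 [ 19.8  19.  -79.6]
wrist red [283. 305.] 2606 c [0.4603 0.2804] z 0.341 [ 40.   14.4 -84.9]
```

```bash
python3 -m creep '-5 -2 1.4 7;-10 -2 1.4 7;-15 -2 1.4 7;-20 -2 1.4 7;-24.7 -1 1.4 7'| grep -E "tcp|ft_f"; python3 -m creep '0 1 0 0;0 3 0 0;0 3 0 0;0 3 0 0'| grep -E "tcp|ft_f"
cat >> lib.py <<'E'
def prongs(X,x,y):
    for s in (-1,1):
        m=(abs(X[...,2]-.27)<.022)&(abs(X[...,0]-x-.03)<.045)&(abs(X[...,1]-y-s*.04)<.02); P=X[m]
        if len(P)>20: c,w,h,a=rect(P); print("prong",s,len(P),np.round(c,4),np.round([w,h,a],1),"xmin %.3f"%P[:,0].min())
E
python3 - <<'E'
from lib import *
p,X=grips(); prongs(X,.607,.0365); cv2.imwrite("pics/w3.png",p[:,:,::-1])
plan([.607,.0365,.29],-1.5)
E
```

```text
tcp_pos: [0.4694, 0.0382, 0.2977]
ft_force: [1.0, 0.4, -3.4]
tcp_pos: [0.5003, 0.0395, 0.2984]
ft_force: [-1.0, 0.9, -3.2]
wrist red [283. 305.] 2610 c [0.5023 0.0369] z 0.325 [40.1 14.4 88.5]
wrist blue [221. 108.] 264 c [0.4487 0.1105] z 0.139 [15.6 12.9 86.7]
prong -1 1699 [ 0.6321 -0.0049] [79.9  8.7 -1.4] xmin 0.592
prong 1 1461 [0.6232 0.0751] [62.4  8.5 -2.6] xmin 0.592
t 7.5 tcp [0.5   0.04  0.299] yaw -1.5 q6 -0.00 -> shift [-0.04 10.68  0.85] turn 0.0 tilt [-0.004  0.   ]
```

View pics/w3.png

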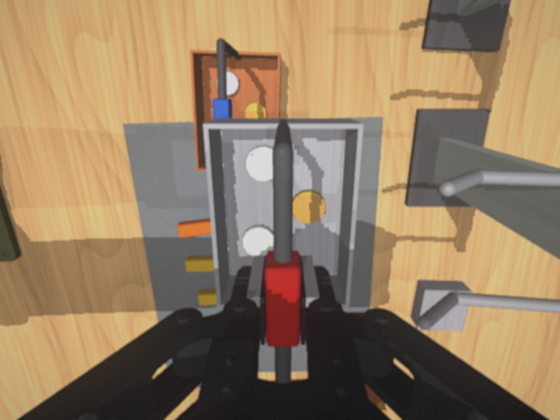

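```bash
python3 -m creep '0 3 0.5 0;0 6 0.8 0;0 9 .8 0;0 10.7 0.8 0;0 10.7 .8 0'| grep -E "tcp|ft_f"; python3 -m creep '0 0 1 0;0 0 2 0;0 0 3 0;0 0 3.5 0;0 0 3.5 0'| grep -E "tcp|ft_f"
python3 - <<'E'
from lib import *
p,X=grips(("scene","top","wrist"))
plan([.607,.0365,.2505],-1.5)
E
```

```text
tcp_pos: [0.6088, 0.037, 0.2918]
ft_force: [-0.5, -0.5, -3.2]
tcp_pos: [0.6072, 0.0363, 0.2566]
ft_force: [-0.6, -0.1, -3.5]
scene red [248. 237.] 126 c [0.7025 0.0366] z 0.289 [110.4  13.2  88.8]
scene blue [349.  72.] 34 c [-0.2172 -0.4407] z 0.106 [51.6 43.3 -6.2]
scene blue [321. 229.] 37 c [0.4457 0.1026] z 0.141 [38.6 13.7 83.9]
scene blue [287. 283.] 125 c [0.7071 0.2334] z 0.289 [107.6  10.9  86.4]
top red [120. 214.] 33 c [0.5199 0.4419] z 0.104 [19.9 15.5 46.6]
top blue [182. 126.] 206 c [0.7065 0.2296] z 0.288 [108.3  11.6  85.7]
wrist red [509. 272.] 10120 c [0.6879 0.0396] z 0.287 [97.1 47.8 89.2]
wrist red [282. 305.] 2671 c [0.61   0.0334] z 0.285 [40.1 14.5 88.3]
wrist blue [ 74. 125.] 915 c [0.4484 0.0988] z 0.139 [38.5 14.7 85.8]
t 8.7 tcp [0.608 0.036 0.259] yaw -1.5 q6 -0.00 -> shift [ 0.02 -0.14  0.84] turn -0.0 tilt [ 0.001 -0.   ]
```

```bash
python3 -m creep '0 -.1 .3 0;0 -.1 .6 0;0 -.1 .7 0;0 -.1 .7 0'| grep -E "tcp|ft_f"; python3 -m creep '0 0 0 0;0 0 0 0;0 0 0 0' 0.15 | grep -E "tcp|ft_f"; python3 -m creep '0 0 0 0;0 0 0 0' 0.5| grep -E "tcp|ft_f|gap";python3 -m creep '0 0 -3 0;0 0 -7 0;0 0 -10 0'| grep -E "tcp|ft_f|gap"
python3 - <<'E'
from lib import *
p,X=grips(("wrist",)); cv2.imwrite("pics/w4.png",p[:,:,::-1])
prongs(X,.607,.0365); plan([.45,.1,.34],-4.2)
E
```

```text
tcp_pos: [0.6085, 0.0363, 0.2534]
ft_force: [2.7, 0.1, 4.9]
tcp_pos: [0.6086, 0.0362, 0.2534]
ft_force: [2.1, -0.9, 5.6]
tcp_pos: [0.6067, 0.0364, 0.2505]
ft_force: [0.1, -0.3, -1.0]
finger_gap: 0.0416
tcp_pos: [0.6069, 0.0364, 0.3524]
ft_force: [-0.1, 0.3, 0.6]
finger_gap: 0.0426
wrist red [424. 213.] 2401 c [0.7046 0.0334] z 0.287 [108.4  11.6  88.7]
wrist red [290. 219.] 897 c [0.6141 0.0333] z 0.277 [38.7 13.1 88.5]
wrist blue [129. 116.] 471 c [0.4484 0.0991] z 0.139 [38.7 13.8 84.9]
prong -1 1465 [ 0.6371 -0.0033] [89.7 39.9  0.5] xmin 0.592
prong 1 2039 [0.6358 0.0807] [88.4 39.2 11.2] xmin 0.592
t 9.9 tcp [0.609 0.036 0.359] yaw -1.5 q6 -0.00 -> shift [  5.95 -16.04   1.76] turn 2.7 tilt [ 0.009 -0.   ]
```

View pics/w4.png

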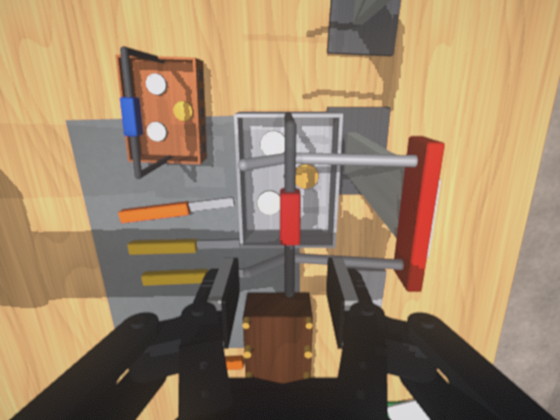

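```bash
python3 -m creep '2 -5 0 2.5;4 -10 0 2.5;6 -15 2 2.5;6 -16 6 2.5;6 -16 10 2.5' 0.7| grep -E "tcp|ft_f";python3 -m creep '0 0 2 0;0 0 2 0;0 0 2 0;0 0 2 0'| grep -E "tcp|ft_f|gap"
python3 - <<'E'
from lib import *
p,X=grips(("wrist","scene","top"))
plan([.448,.1,.111],-4)
E
```

```text
tcp_pos: [0.4466, 0.1015, 0.2503]
ft_force: [0.7, -0.0, -1.1]
tcp_pos: [0.45, 0.1006, 0.2332]
ft_force: [0.2, -0.1, 0.6]
finger_gap: 0.0599
wrist blue [277. 208.] 794 c [0.4477 0.0991] z 0.139 [39.  12.6 86.1]
scene red [270. 221.] 52 c [0.5976 0.0193] z 0.279 [85.6 27.5 52.8]
scene red [248. 237.] 124 c [0.6853 0.0379] z 0.289 [108.2  47.3  88.5]
scene blue [349.  72.] 43 c [-0.2186 -0.4405] z 0.103 [ 53.9  47.4 -37.6]
scene blue [321. 229.] 37 c [0.4443 0.1022] z 0.140 [ 38.8  15.8 -88.9]
scene blue [287. 283.] 125 c [0.7078 0.234 ] z 0.290 [107.5  11.1  85.9]
top red [266. 129.] 202 c [0.7027 0.0308] z 0.288 [104.7  12.7  88.8]
top red [266. 167.] 81 c [0.6109 0.0314] z 0.278 [36.9 12.9 85.7]
top red [120. 214.] 30 c [0.5193 0.442 ] z 0.104 [ 17.   14.9 -36.4]
top blue [182. 126.] 205 c [0.7071 0.229 ] z 0.288 [107.8  11.8  86.3]
t 11.0 tcp [0.45  0.101 0.233] yaw -4.0 q6 0.17 -> shift [-0.07 -0.22 12.2 ] turn -0.0 tilt [0.003 0.   ]
```

```bash
python3 -m creep '0 -.2 5 0;0 -.2 9 0;0 -.2 12.2 0;0 -.2 12.2 0;0 -.2 12.2 0' | grep -E "tcp|ft_f"; python3 -m creep '0 0 0 0;0 0 0 0;0 0 0 0;0 0 0 0;0 0 0 0' 0 40|grep -E "tcp|ft|fing"; python3 -m creep '0 0 -3 0;0 0 -8 0;0 0 -13 0;0 0 -18 0;0 0 -19 0' |grep -E "tcp|ft|fing"; python3 -m creep '0 0 0 0;0 0 0 0'>/dev/null
python3 - <<'E'
from lib import *
plan([.46,.237,.30],-3.5)
grips()
E
```

```text
tcp_pos: [0.4475, 0.1007, 0.1103]
ft_force: [1.3, -0.5, 0.4]
tcp_pos: [0.4475, 0.1009, 0.1109]
ft_force: [-4.0, 0.7, 6.1]
finger_gap: 0.0142
finger_force: 40.4
tcp_pos: [0.4494, 0.1009, 0.3065]
ft_force: [0.2, -0.9, -2.0]
finger_gap: 0.0146
finger_force: 40.1
t 12.7 tcp [0.446 0.101 0.297] yaw -4.0 q6 0.17 -> shift [13.71  0.45 -0.36] turn -0.5 tilt [-0.004 -0.   ]
wrist red [553. 333.] 649 c [0.6093 0.0342] z 0.277 [39.6  8.6 90. ]
wrist blue [283. 304.] 2790 c [0.4478 0.0991] z 0.325 [39.9 14.6 86.6]
```

```bash
python3 -m creep '5 0 0 0;9 0.4 0 0;13.7 0.4 0 0;13.7 4 0 0;13.7 5 0 0'| grep -E "tcp|ft_f"; python3 -m creep '0 0 0 0;0 0 0 0;0 0 0 0'| grep -E "tcp|ft_f"
python3 - <<'E'
from lib import *
p,X=grips(); prongs(X,.611,.2365)
plan([.611,.2365,.29],-3.5)
E
```

```text
tcp_pos: [0.5066, 0.2348, 0.2951]
ft_force: [-0.1, -0.2, -4.5]
tcp_pos: [0.5055, 0.2331, 0.2984]
ft_force: [-0.2, -0.4, -3.4]
wrist blue [283. 304.] 2755 c [0.5075 0.2321] z 0.326 [39.6 14.4 86. ]
prong -1 1667 [0.6339 0.1962] [76.4  8.4 -3.9] xmin 0.596
prong 1 1518 [0.6271 0.2762] [62.7  8.2 -3.8] xmin 0.596
t 13.6 tcp [0.506 0.233 0.299] yaw -4.1 q6 0.41 -> shift [ 1.07 10.48  0.88] turn -0.6 tilt [-0.001 -0.   ]
```

```bash
python3 -m creep '.6 0 0.5 0;1.1 3 0.8 0;1.1 6 .8 0;1.1 9 0.8 0;1.1 10.4 .8 0'| grep -E "tcp|ft_f"; python3 -m creep '0 0 1 0;0 0 2 0;0 0 3 0;0 0 3.8 0;0 0 3.8 0'| grep -E "tcp|ft_f"; python3 -m creep '0 0 .3 0;0 0 .5 0;0 0 .5 0'| grep -E "tcp|ft_f"
python3 - <<'E'
from lib import *
p,X=grips(("wrist","top"))
plan([.61,.2375,.2505],-3.5)
E
```

```text
tcp_pos: [0.6123, 0.2374, 0.2907]
ft_force: [-0.5, 0.4, -2.9]
tcp_pos: [0.6111, 0.2377, 0.2536]
ft_force: [3.5, -0.7, -2.6]
tcp_pos: [0.6125, 0.2378, 0.2522]
ft_force: [3.3, -0.5, 6.9]
wrist blue [516. 288.] 9889 c [0.6925 0.2392] z 0.287 [95.  46.5 86. ]
wrist blue [283. 304.] 2792 c [0.6142 0.2365] z 0.280 [40.1 14.6 85.5]
top red [266. 129.] 202 c [0.7026 0.0309] z 0.289 [104.9  12.2  89.1]
top red [266. 167.] 86 c [0.6113 0.0314] z 0.279 [36.6 12.9 85.7]
top blue [191. 127.] 126 c [0.7055 0.2087] z 0.288 [66.8 11.5 85.3]
t 15.0 tcp [0.613 0.238 0.252] yaw -4.0 q6 0.36 -> shift [-0.05 -0.25  0.17] turn -0.5 tilt [0.007 0.001]
```

```bash
python3 -m creep '0 0 0 0;0 0 0 0;0 0 0 0' 0.15 | grep -E "tcp|ft_f"; python3 -m creep '0 0 0 0;0 0 0 0' 0.5| grep -E "tcp|ft_f|gap";python3 -m creep '0 0 -3 0;0 0 -7 0;0 0 -11 0;0 0 -15 0;0 0 -15 0'| grep -E "tcp|ft_f|gap"; python3 -m creep '0 0 0 0;0 0 0 0;0 0 0 0' > /dev/null
python3 - <<'E'
from lib import *
p,X=grips(("wrist","top"))
plan([.43,-.11,.35],-90)
E
```

```text
tcp_pos: [0.6125, 0.2378, 0.2522]
ft_force: [2.8, -0.7, 6.9]
tcp_pos: [0.6104, 0.2377, 0.2484]
ft_force: [0.7, -0.5, -0.1]
finger_gap: 0.0419
tcp_pos: [0.612, 0.2382, 0.4065]
ft_force: [-0.1, -0.7, 0.1]
finger_gap: 0.0424
wrist red [298. 374.] 138 c [0.6132 0.143 ] z 0.277 [207.4  14.  -89.3]
wrist red [390. 395.] 326 c [0.6801 0.1239] z 0.288 [272.1  18.1 -75.1]
wrist blue [405. 188.] 1412 c [0.7093 0.2373] z 0.288 [94.6 10.4 86. ]
wrist blue [291. 197.] 665 c [0.6183 0.2363] z 0.277 [38.8 12.8 86.3]
top red [268. 129.] 185 c [0.7024 0.0311] z 0.288 [105.3  11.   88.4]
top red [266. 167.] 78 c [0.6102 0.0314] z 0.279 [ 35.6  12.7 -89.9]
top blue [184. 127.] 187 c [0.7045 0.2238] z 0.289 [79.  72.8 44.7]
top blue [180. 165.] 95 c [0.6156 0.2346] z 0.278 [39.7 13.3 84.4]
t 16.4 tcp [0.61  0.237 0.396] yaw -4.0 q6 0.36 -> shift [-35.92 -15.55   4.71] turn 86.0 tilt [-0.003 -0.001]
```

```bash
python3 -m creep '-5 -5 0 8.5;-10 -9 0 17;-15 -12 0 25.5;-20 -15 0 34;-25 -15.5 0 42.5'| grep -E "tcp"; python3 -m creep '0 0 0 8.5;0 0 0 17;0 0 0 25.5;0 0 0 34;0 0 0 43.5'| grep -E "tcp";  python3 -m creep '0 0 0 0;0 0 0 0'| grep -E "tcp|rot"
python3 - <<'E'
from lib import *
plan([.42,-.13,.40],-90)
E
```

```text
tcp_pos: [0.4559, 0.0429, 0.3978]
tcp_pos: [0.4576, 0.0434, 0.3976]
tcp_pos: [0.4577, 0.0435, 0.3978]
tool_rot: [-3.141, -0.029, 0.001]
t 17.6 tcp [0.458 0.044 0.398] yaw -88.9 q6 1.53 -> shift [-4.09 17.28 -0.21] turn 1.1 tilt [-0.001  0.   ]
```

```bash
python3 -m creep '-2 5 0 1;-4 10 0 1;-4 15 0 1;-4 17.3 0 1;-4 17.3 0 1'| grep -E "tcp"; python3 -m creep '0 0 0 0;0 0 0 0'| grep -E "tcp"
cat >> lib.py <<'E'
def files(names=("wrist",),zlo=.008,zhi=.03):
    for n in names:
        p,X=cloud(n)
        for col in ("yellow","orange"):
            for c,P in blobs(mask(p,col)&(X[...,2]>zlo)&(X[...,2]<zhi),X,60):
                z=np.percentile(P[:,2],70); P=P[abs(P[:,2]-z)<.004]
                c2,w,h,a=rect(P); d=np.array([np.cos(np.radians(a)),np.sin(np.radians(a))])
                print(n,col,np.round(c),len(P),"handle",np.round(c2,4),"z %.4f"%np.median(P[:,2]),np.round([w,h],1),"ang %.1f"%a,"origin(+x blade)",np.round(c2+.035*d,4),"(-x)",np.round(c2-.035*d,4))
    return p,X
def rest(X):
    m=(abs(X[...,2]-.07)<.003)&(abs(X[...,0]-.575)<.11)&(abs(X[...,1]+.28)<.14)
    n,l,st,c=cv2.connectedComponentsWithStats(m.astype(np.uint8)); k=1+st[1:,4].argmax()
    P=X[l==k]; print("rest",len(P),rect(P),"z",np.median(P[:,2]))
    m=(abs(X[...,2]-.085)<.006)&(abs(X[...,0]-.575)<.11)&(abs(X[...,1]+.28)<.14)
    for c,P in blobs(m,X,6): print("peg",np.round(c),len(P),np.round(np.median(P,0),4))
E
python3 - <<'E'
from lib import *
p,X=files(); cv2.imwrite("pics/w5.png",p[:,:,::-1])
rest(X); rest(cloud("top")[1])
E
```

```text
tcp_pos: [0.42, -0.1329, 0.3977]
tcp_pos: [0.4206, -0.1293, 0.3983]
rest 10713 (array([ 0.57684277, -0.31485446]), 212.0982666015625, 81.23703002929688, 88.6338882446289) z 0.06951153422766126
peg [348.  59.] 59 [ 0.5458 -0.2133  0.0834]
peg [391.  60.] 87 [ 0.5446 -0.2678  0.0834]
peg [433.  61.] 87 [ 0.5435 -0.3226  0.0834]
peg [476.  63.] 93 [ 0.5413 -0.3769  0.0835]
rest 1935 (array([ 0.58804077, -0.31622723]), 208.65591430664062, 109.84613037109375, 88.12248992919922) z 0.07027025838093226
peg [356. 174.] 11 [ 0.6398 -0.2171  0.0841]
peg [375. 175.] 16 [ 0.6377 -0.2717  0.0836]
peg [394. 176.] 14 [ 0.636  -0.3266  0.085 ]
peg [413. 176.] 17 [ 0.6344 -0.3805  0.0845]
peg [395. 209.] 15 [ 0.5391 -0.3247  0.085 ]
peg [414. 209.] 18 [ 0.5378 -0.3784  0.0852]
```

View pics/w5.png

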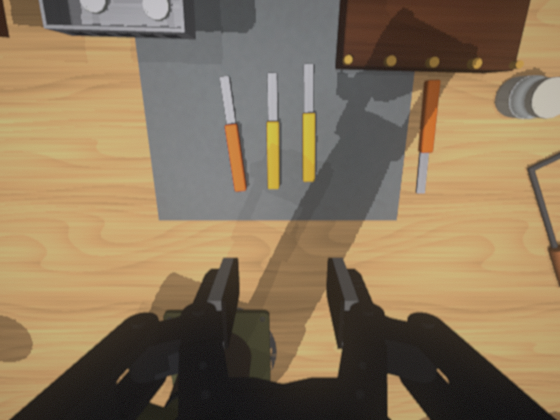

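Run:
```python
from lib import *
p=cv2.imread("pics/w5.png")[:,:,::-1].copy(); h=H(p)
for u,v in ((236,160),(273,160),(309,150),(429,115)): print(h[v,u],p[v,u])
print(h[300,60],h[100,300])
p,X=cloud("wrist"); print(X[160,273],X[115,429],X[250,273])
```

```text
[ 14 173 203] [203 130  65]
[ 23 172 205] [205 174  67]
[ 25 172 205] [205 184  67]
[ 12 183 146] [146  83  41]
[ 16 120 192] [102  10 127]
[ 0.4023727  -0.11451527  0.01665101] [ 0.47278989 -0.3550077   0.01776799] [ 0.23340256 -0.11269559  0.00072533]
```

```bash
sed -i 's/(a<33)&(s>180)&(v>110)/(a<33)\&(s>150)\&(v>90)/; s/(a<19)&(s>195)&(v>150)/(a<19)\&(s>150)\&(v>90)/' lib.py
python3 - <<'E'
from lib import *
p,X=files(("wrist","top"))
plan([.435,-.169,.2],-90)
E
```

```text
wrist yellow [308. 147.] 800 handle [ 0.4213 -0.1713] z 0.0174 [108.3  18.2] ang 1.5 origin(+x blade) [ 0.4563 -0.1703] (-x) [ 0.3863 -0.1722]
wrist yellow [273. 154.] 739 handle [ 0.4088 -0.114 ] z 0.0174 [106.6  17.4] ang -0.2 origin(+x blade) [ 0.4438 -0.1141] (-x) [ 0.3738 -0.1139]
wrist orange [430. 116.] 910 handle [ 0.4691 -0.3577] z 0.0173 [108.6  20.2] ang 2.0 origin(+x blade) [ 0.5041 -0.3565] (-x) [ 0.4341 -0.3589]
wrist orange [235. 157.] 773 handle [ 0.4051 -0.0544] z 0.0174 [107.2  19. ] ang 6.1 origin(+x blade) [ 0.4399 -0.0507] (-x) [ 0.3703 -0.0581]
top yellow [339. 265.] 64 handle [ 0.386  -0.1729] z 0.0181 [37.7 17.9] ang -0.4 origin(+x blade) [ 0.421  -0.1732] (-x) [ 0.351  -0.1727]
top orange [299. 258.] 201 handle [ 0.4025 -0.0552] z 0.0181 [105.9  19. ] ang 5.6 origin(+x blade) [ 0.4373 -0.0518] (-x) [ 0.3676 -0.0587]
top orange [503. 330.] 184 handle [ 0.1999 -0.6399] z 0.0257 [94.  21.4] ang 27.4 origin(+x blade) [ 0.2309 -0.6238] (-x) [ 0.1688 -0.656 ]
t 18.6 tcp [ 0.421 -0.129  0.398] yaw -90.0 q6 1.15 -> shift [ 1.43  3.98 19.84] turn 0.0 tilt [ 0. -0.]
```

```bash
python3 -m creep '1 1 5 -1.5;2 2 10 -1.5;3.5 4.1 15 -1.5;3.5 4.1 20 -1.5;3.5 4.1 25 -1.5' .5| grep -E "tcp"; python3 -m creep '0 0 4 0;0 0 6 0;0 0 6 0;0 0 6 0'| grep -E "tcp"
python3 - <<'E'
from lib import *
p,X=files(); plan([.456,-.170,.004],-88.5); cv2.imwrite("pics/w6.png",p[:,:,::-1])
E
```

```text
tcp_pos: [0.4559, -0.1711, 0.156]
tcp_pos: [0.4559, -0.1709, 0.0981]
wrist yellow [281. 252.] 3081 handle [ 0.422  -0.1715] z 0.0175 [109.   18.8] ang 1.4 origin(+x blade) [ 0.457  -0.1707] (-x) [ 0.387  -0.1724]
wrist yellow [205. 239.] 1789 handle [ 0.4278 -0.1146] z 0.0174 [72. 19.] ang -0.1 origin(+x blade) [ 0.4628 -0.1146] (-x) [ 0.3928 -0.1146]
wrist orange [536. 201.] 3781 handle [ 0.4698 -0.3575] z 0.0173 [108.7  21.4] ang 2.7 origin(+x blade) [ 0.5048 -0.3559] (-x) [ 0.4349 -0.3591]
wrist orange [128. 261.] 2774 handle [ 0.4135 -0.0537] z 0.0174 [93.1 20.1] ang 5.6 origin(+x blade) [ 0.4484 -0.0503] (-x) [ 0.3787 -0.0571]
t 19.5 tcp [ 0.457 -0.171  0.099] yaw -88.6 q6 1.08 -> shift [-0.08 -0.15  9.53] turn -0.1 tilt [ 0.002 -0.001]
```

```bash
python3 -m creep '0 0 4 0;0 0 7 0;0 0 8.5 0;0 0 9.2 0;0 0 9.4 0'| grep -E "tcp|ft"; python3 -m creep '0 0 0 0;0 0 0 0;0 0 0 0;0 0 0 0;0 0 0 0' 0 40|grep -E "tcp|ft|fing"; python3 -m creep '0 0 -3 0;0 0 -7 0;0 0 -11 0;0 0 -15 0;0 0 -15 0' |grep -E "tcp|ft|fing"
python3 - <<'E'
from lib import *
p,X=files(zlo=.1,zhi=.3); plan([.588,-.4065,.15],-91.6); cv2.imwrite("pics/w7.png",p[:,:,::-1])
E
```

```text
tcp_pos: [0.4565, -0.1715, 0.0047]
ft_force: [-0.7, 0.2, 0.3]
tcp_pos: [0.457, -0.1718, 0.0054]
ft_force: [0.3, 0.7, 6.8]
finger_gap: 0.019
finger_force: 40.9
tcp_pos: [0.4591, -0.1729, 0.1608]
ft_force: [0.9, -0.0, -0.4]
finger_gap: 0.019
finger_force: 40.1
wrist yellow [283. 311.] 5283 handle [ 0.441  -0.1741] z 0.1727 [76.7 19.9] ang 1.8 origin(+x blade) [ 0.476 -0.173] (-x) [ 0.406  -0.1752]
t 21.1 tcp [ 0.457 -0.172  0.157] yaw -88.6 q6 1.08 -> shift [12.48 23.75  0.92] turn 3.0 tilt [ 0.007 -0.004]
```

View pics/w7.png

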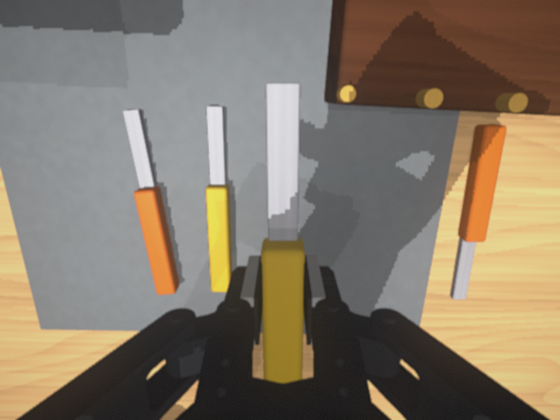

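```bash
python3 -m creep '2 5 0 3;4 10 0 3;6 15 0 3;9 19 0 3;12.5 23.7 0 3'| grep -E "tcp"; python3 -m creep '0 0 0 0;0 0 0 0;0 0 0 0'| grep -E "tcp"
sed -i 's/abs(X\[...,1\]+.28)<.14/abs(X[...,1]+.324)<.13/g' lib.py
python3 - <<'E'
from lib import *
p,X=files(zlo=.1,zhi=.3); rest(X); cv2.imwrite("pics/w8.png",p[:,:,::-1])
plan([.588,-.4065,.074],-91.6)
E
```

```text
tcp_pos: [0.5734, -0.3905, 0.1505]
tcp_pos: [0.573, -0.388, 0.1518]
wrist yellow [283. 309.] 5284 handle [ 0.5551 -0.3882] z 0.1639 [76.3 19.8] ang -1.3 origin(+x blade) [ 0.5901 -0.389 ] (-x) [ 0.5201 -0.3874]
rest 32335 (array([ 0.5922099 , -0.29374075]), 168.30618286132812, 108.72286224365234, 88.45198822021484) z 0.06962535904026154
peg [ 94. 127.] 366 [ 0.6405 -0.2719  0.0835]
peg [181. 127.] 332 [ 0.6393 -0.3265  0.0836]
peg [262. 127.] 111 [ 0.638  -0.3778  0.0837]
peg [355. 127.] 228 [ 0.6364 -0.4355  0.0835]
peg [  8. 128.] 264 [ 0.6417 -0.218   0.0833]
peg [119. 262.] 259 [ 0.5456 -0.2696  0.0834]
peg [194. 262.] 246 [ 0.5441 -0.3241  0.0835]
peg [ 44. 262.] 214 [ 0.5469 -0.2151  0.0834]
peg [345. 262.] 178 [ 0.5413 -0.4331  0.0834]
t 21.9 tcp [ 0.573 -0.388  0.153] yaw -91.6 q6 0.93 -> shift [1.55 1.83 7.86] turn 0.0 tilt [-0.001  0.001]
```

View pics/w8.png

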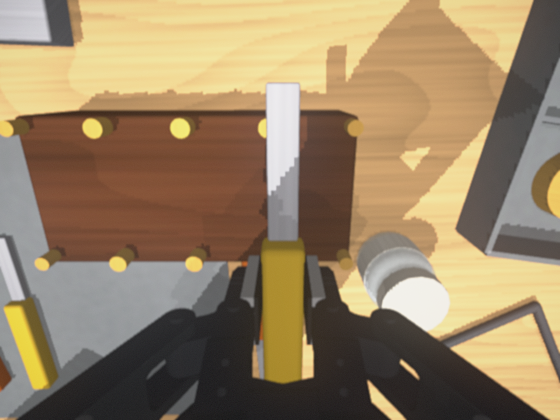

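```bash
python3 -m creep '1.6 2 0 0;1.6 2 3 0;1.6 2 5.5 0;1.6 2 7 0;1.6 2 7.5 0'| grep -E "tcp|ft"; python3 -m creep '0 0 .2 0;0 0 .2 0;0 0 .2 0'| grep -E "tcp|ft_f"
```

```text
tcp_pos: [0.588, -0.4079, 0.0765]
ft_force: [-0.8, 0.9, -1.1]
tcp_pos: [0.5903, -0.4102, 0.0784]
ft_force: [0.4, 0.8, -1.5]
```

Run:
```python
from lib import *
p,X=files(zlo=.07,zhi=.12); plan([.5896,-.4078,.0755],-91.5)
```

```text
wrist yellow [282. 309.] 5381 handle [ 0.5725 -0.4104] z 0.0904 [76.1 19.9] ang -1.8 origin(+x blade) [ 0.6075 -0.4115] (-x) [ 0.5376 -0.4093]
t 22.8 tcp [ 0.59  -0.41   0.078] yaw -91.6 q6 0.92 -> shift [-0.07 -0.24  0.28] turn -0.1 tilt [ 0.002 -0.002]
```

```bash
python3 -m creep '0 -.2 .2 0;0 -.2 .3 0;0 -.2 .3 0'| grep -E "tcp|ft_f"; python3 -m creep '0 0 0 0;0 0 0 0;0 0 0 0' .45| grep -E "tcp|ft_f"; python3 -m creep '0 0 -3 0;0 0 -7 0;0 0 -10 0;0 0 -10 0'| grep -E "tcp|ft_f"
python3 - <<'E'
from lib import *
files(zlo=.06,zhi=.12); files(zlo=.008,zhi=.03); plan([.444,-.114,.10],-90)
E
```

```text
tcp_pos: [0.5902, -0.408, 0.0755]
ft_force: [-2.0, 1.4, 6.0]
tcp_pos: [0.5894, -0.4076, 0.0732]
ft_force: [-0.1, 0.2, 0.3]
tcp_pos: [0.5921, -0.4097, 0.1806]
ft_force: [0.8, -0.6, 0.7]
wrist yellow [280. 247.] 2900 handle [ 0.5563 -0.4079] z 0.0875 [108.3  19.5] ang -1.3 origin(+x blade) [ 0.5912 -0.4087] (-x) [ 0.5213 -0.4071]
wrist yellow [ 30. 345.] 1456 handle [ 0.4094 -0.1154] z 0.0173 [109.7  20.3] ang -0.4 origin(+x blade) [ 0.4444 -0.1156] (-x) [ 0.3744 -0.1151]
wrist orange [245. 316.] 471 handle [ 0.4547 -0.3653] z 0.0174 [79.3 16.7] ang -6.0 origin(+x blade) [ 0.4895 -0.369 ] (-x) [ 0.4199 -0.3617]
wrist orange [  2. 378.] 80 handle [ 0.3658 -0.0677] z 0.0126 [25.2  4.4] ang -0.6 origin(+x blade) [ 0.4008 -0.0681] (-x) [ 0.3308 -0.0673]
t 23.9 tcp [ 0.59  -0.408  0.175] yaw -91.6 q6 0.92 -> shift [-15.42 -28.99   7.4 ] turn -1.6 tilt [ 0.002 -0.001]
```

```bash
python3 -m creep '-3 -5 0 -1.5;-6 -10 0 -1.5;-9 -15 0 -1.5;-11 -20 0 -1.5;-13 -24.5 0 -1.5' .5| grep -E "tcp"; python3 -m creep '-2.4 -4.4 2 0;-2.4 -4.4 5 0;-2.4 -4.4 7.4 0;-2.4 -4.4 7.4 0;-2.4 -4.4 7.4 0'| grep -E "tcp"
python3 - <<'E'
from lib import *
p,X=files(); plan([.444,-.115,.004],-90.3)
E
```

```text
tcp_pos: [0.4748, -0.1827, 0.1709]
tcp_pos: [0.4523, -0.1404, 0.0983]
wrist yellow [248. 261.] 2983 handle [ 0.4096 -0.1145] z 0.0174 [108.   19.3] ang 0.2 origin(+x blade) [ 0.4446 -0.1144] (-x) [ 0.3746 -0.1146]
wrist orange [169. 259.] 2701 handle [ 0.412  -0.0537] z 0.0174 [95.6 19.7] ang 5.7 origin(+x blade) [ 0.4468 -0.0502] (-x) [ 0.3772 -0.0571]
wrist orange [556. 241.] 224 handle [ 0.4315 -0.3497] z 0.0124 [31.9  2.8] ang 5.1 origin(+x blade) [ 0.4664 -0.3466] (-x) [ 0.3967 -0.3528]
t 24.9 tcp [ 0.453 -0.141  0.1  ] yaw -90.1 q6 1.16 -> shift [-0.94 -2.59  9.57] turn 0.2 tilt [-0.  0.]
```

```bash
python3 -m creep '-.9 -2.6 0 0;-.9 -2.6 4 0;-.9 -2.6 7 0;-.9 -2.6 8.8 0;-.9 -2.6 9.4 0'| grep -E "tcp|ft"; python3 -m creep '0 0 0 0;0 0 0 0;0 0 0 0;0 0 0 0;0 0 0 0' 0 40|grep -E "tcp|ft|fing"; python3 -m creep '0 0 -3 0;0 0 -7 0;0 0 -11 0;0 0 -15 0;0 0 -15 0' |grep -E "tcp|ft|fing"
python3 - <<'E'
from lib import *
p,X=files(zlo=.1,zhi=.3); plan([.59,-.3528,.16],-91.5)
E
```

```text
tcp_pos: [0.4439, -0.1148, 0.0047]
ft_force: [-0.5, 0.4, -0.3]
tcp_pos: [0.4456, -0.1153, 0.007]
ft_force: [-0.4, -0.3, 5.6]
finger_gap: 0.0184
finger_force: 42.3
tcp_pos: [0.4479, -0.1161, 0.1624]
ft_force: [0.5, -0.7, -0.4]
finger_gap: 0.0186
finger_force: 41.6
wrist yellow [283. 312.] 5127 handle [ 0.4285 -0.1168] z 0.1727 [76.5 19.2] ang -0.4 origin(+x blade) [ 0.4635 -0.117 ] (-x) [ 0.3935 -0.1166]
t 26.4 tcp [ 0.446 -0.115  0.159] yaw -90.1 q6 1.20 -> shift [14.42 23.71  0.06] turn 1.4 tilt [ 0.007 -0.003]
```

```bash
python3 -m creep '3 5 0 1.4;6 10 0 1.4;9 15 0 1.4;12 20 0 1.4;14.4 23.7 0 1.4'| grep -E "tcp"; python3 -m creep '0 0 0 0;0 0 0 0;0 0 0 0'| grep -E "tcp"
python3 - <<'E'
from lib import *
p,X=files(zlo=.06,zhi=.3); plan([.59,-.3528,.08],-91.5)
E
```

```text
tcp_pos: [0.5729, -0.3298, 0.1524]
tcp_pos: [0.5722, -0.3276, 0.1535]
wrist yellow [395. 233.] 3947 handle [ 0.5557 -0.4072] z 0.0874 [108.9  19.8] ang -1.4 origin(+x blade) [ 0.5907 -0.4081] (-x) [ 0.5207 -0.4064]
wrist yellow [283. 310.] 5179 handle [ 0.5528 -0.3281] z 0.1640 [76.9 19.8] ang -0.9 origin(+x blade) [ 0.5878 -0.3287] (-x) [ 0.5178 -0.3276]
t 27.3 tcp [ 0.572 -0.327  0.154] yaw -91.5 q6 1.00 -> shift [1.83 2.5  7.43] turn 0.0 tilt [-0.002  0.001]
```

```bash
python3 -m creep '1.8 2.5 0 0;1.8 2.5 3 0;1.8 2.5 5.5 0;1.8 2.5 7 0;1.8 2.5 7.3 0'| grep -E "tcp|ft"; python3 -m creep '0 0 0 0;0 0 0 0'| grep -E "tcp|ft_f"
python3 - <<'E'
from lib import *
p,X=files(zlo=.07,zhi=.12); plan([.5910,-.3528,.0755],-91.5)
E
```

```text
tcp_pos: [0.589, -0.3524, 0.08]
ft_force: [0.3, -0.1, -1.7]
tcp_pos: [0.5915, -0.3546, 0.0845]
ft_force: [-0.1, 0.7, -0.8]
wrist yellow [387. 272.] 2892 handle [ 0.5885 -0.408 ] z 0.0874 [44.3 19.6] ang -1.3 origin(+x blade) [ 0.6235 -0.4088] (-x) [ 0.5535 -0.4072]
wrist yellow [283. 310.] 5241 handle [ 0.5722 -0.3549] z 0.0948 [77.1 19.9] ang -1.3 origin(+x blade) [ 0.6072 -0.3557] (-x) [ 0.5372 -0.3541]
wrist yellow [379. 399.] 331 handle [ 0.5135 -0.4065] z 0.0876 [28.6  7.2] ang 33.6 origin(+x blade) [ 0.5427 -0.3872] (-x) [ 0.4843 -0.4259]
t 28.1 tcp [ 0.592 -0.355  0.085] yaw -91.5 q6 0.98 -> shift [-0.07 -0.19  0.92] turn 0.0 tilt [ 0.003 -0.002]
```

```bash
python3 -m creep '0 -.2 .4 0;0 -.2 .7 0;0 -.2 .75 0;0 -.2 .75 0'| grep -E "tcp|ft_f"; python3 -m creep '0 0 0 0;0 0 0 0;0 0 0 0' .45| grep -E "tcp|ft_f"; python3 -m creep '0 0 -3 0;0 0 -7 0;0 0 -10 0;0 0 -10 0'| grep -E "tcp|ft_f"
python3 - <<'E'
from lib import *
files(zlo=.06,zhi=.12); files(zlo=.008,zhi=.03); plan([.44,-.05,.10],-84.3)
E
```

```text
tcp_pos: [0.5914, -0.3525, 0.0771]
ft_force: [-2.1, 1.5, 6.0]
tcp_pos: [0.5906, -0.3522, 0.0748]
ft_force: [-0.1, 0.4, -0.2]
tcp_pos: [0.5934, -0.3542, 0.1819]
ft_force: [-0.2, -1.2, 0.2]
wrist yellow [349. 226.] 1952 handle [ 0.5732 -0.4078] z 0.0874 [74.2 19.4] ang -1.7 origin(+x blade) [ 0.6082 -0.4089] (-x) [ 0.5382 -0.4068]
wrist yellow [280. 248.] 2850 handle [ 0.5556 -0.3524] z 0.0875 [109.2  19.4] ang -1.3 origin(+x blade) [ 0.5906 -0.3532] (-x) [ 0.5206 -0.3516]
wrist orange [292. 314.] 580 handle [ 0.4611 -0.3588] z 0.0174 [91.3 18.9] ang 2.3 origin(+x blade) [ 0.4961 -0.3575] (-x) [ 0.4262 -0.3602]
wrist orange [ 27. 347.] 1476 handle [ 0.4053 -0.055 ] z 0.0173 [110.3  21.4] ang 5.3 origin(+x blade) [ 0.4402 -0.0518] (-x) [ 0.3705 -0.0582]
t 29.2 tcp [ 0.591 -0.353  0.176] yaw -91.5 q6 0.98 -> shift [-15.91 -29.85   7.53] turn -7.2 tilt [ 0.001 -0.001]
```

Second file is right. On to the orange one at (.440, -.051).

```bash
python3 -m creep '-3 -5 0 -3;-6 -10 0 -7;-9 -15 0 -7;-12 -20 0 -7;-14 -25 0 -7' .5| grep -E "tcp"; python3 -m creep '-1 -4 0 0;-2 -4.8 2 0;-2 -4.8 5 0;-2 -4.8 7.4 0;-2 -4.8 7.4 0'| grep -E "tcp";python3 -m creep '0 0 0 0;0 0 0 0'| grep -E "tcp"
python3 - <<'E'
from lib import *
p,X=files(); plan([.44,-.051,.004],-84.4)
E
```

```text
tcp_pos: [0.4695, -0.1305, 0.1721]
tcp_pos: [0.4433, -0.085, 0.0953]
tcp_pos: [0.4483, -0.0868, 0.1019]
wrist orange [235. 245.] 2223 handle [ 0.4053 -0.0541] z 0.0174 [109.   19.3] ang 6.0 origin(+x blade) [ 0.4401 -0.0504] (-x) [ 0.3705 -0.0578]
t 30.5 tcp [ 0.449 -0.087  0.102] yaw -84.5 q6 1.17 -> shift [-0.53 -3.67  9.83] turn -0.1 tilt [ 0.002 -0.001]
```

```bash
python3 -m creep '-.6 -3.6 0 0;-.6 -3.6 4 0;-.6 -3.6 7 0;-.6 -3.6 9 0;-.6 -3.6 9.8 0'| grep -E "tcp|ft"; python3 -m creep '0 0 0 0;0 0 0 0;0 0 0 0;0 0 0 0;0 0 0 0' 0 40|grep -E "tcp|ft|fing"; python3 -m creep '0 0 -3 0;0 0 -7 0;0 0 -11 0;0 0 -15 0;0 0 -15 0' |grep -E "tcp|ft|fing"
python3 - <<'E'
from lib import *
p,X=files(zlo=.1,zhi=.3); plan([.59,-.2978,.16],-91.5)
E
```

```text
tcp_pos: [0.4376, -0.0511, 0.002]
ft_force: [0.1, -0.4, 1.3]
tcp_pos: [0.4393, -0.0516, 0.0042]
ft_force: [-1.1, 0.1, 3.5]
finger_gap: 0.0192
finger_force: 42.6
tcp_pos: [0.4423, -0.0522, 0.1601]
ft_force: [0.3, -0.6, -0.8]
finger_gap: 0.0192
finger_force: 42.1
wrist orange [283. 311.] 5442 handle [ 0.4255 -0.0547] z 0.1731 [76.4 19.8] ang 6.0 origin(+x blade) [ 0.4603 -0.051 ] (-x) [ 0.3907 -0.0584]
t 32.0 tcp [ 0.44  -0.052  0.157] yaw -84.5 q6 1.24 -> shift [12.53 25.92 -0.16] turn 7.0 tilt [ 0.008 -0.002]
```

```bash
python3 -m creep '3 5 0 3;6 10 0 7;9 15 0 7;11 20 0 7;12.5 25.9 0 7'| grep -E "tcp"; python3 -m creep '0 0 0 0;0 0 0 0;0 0 0 0'| grep -E "tcp"
python3 - <<'E'
from lib import *
p,X=files(zlo=.06,zhi=.3); plan([.59,-.2978,.08],-91.5)
E
```

```text
tcp_pos: [0.5722, -0.2621, 0.1502]
tcp_pos: [0.571, -0.26, 0.1511]
wrist yellow [493. 228.] 4253 handle [ 0.5556 -0.4066] z 0.0874 [109.4  20.4] ang -1.5 origin(+x blade) [ 0.5906 -0.4075] (-x) [ 0.5206 -0.4057]
wrist yellow [413. 232.] 4096 handle [ 0.5558 -0.3516] z 0.0874 [108.7  19.9] ang -1.6 origin(+x blade) [ 0.5908 -0.3526] (-x) [ 0.5209 -0.3506]
wrist orange [283. 309.] 5452 handle [ 0.5548 -0.2603] z 0.1644 [75.7 19.7] ang -1.8 origin(+x blade) [ 0.5898 -0.2614] (-x) [ 0.5198 -0.2592]
t 32.9 tcp [ 0.571 -0.26   0.152] yaw -91.5 q6 1.08 -> shift [1.99 3.76 7.16] turn 0.0 tilt [-0.002  0.001]
```

```bash
python3 -m creep '1.8 3.7 0 0;1.8 3.7 3 0;1.8 3.7 5.5 0;1.8 3.7 6.9 0;1.8 3.7 7 0'| grep -E "tcp|ft"; python3 -m creep '0 0 0 0;0 0 0 0'| grep -E "tcp|ft_f"
python3 - <<'E'
from lib import *
p,X=files(zlo=.07,zhi=.12); plan([.5905,-.2978,.0755],-91.5)
E
```

```text
tcp_pos: [0.5874, -0.2965, 0.0802]
ft_force: [-0.3, -0.1, -1.4]
tcp_pos: [0.5902, -0.2988, 0.085]
ft_force: [-1.6, -0.0, -0.4]
wrist yellow [491. 295.] 5633 handle [ 0.567  -0.4073] z 0.0874 [87.  20.8] ang -1.3 origin(+x blade) [ 0.602  -0.4081] (-x) [ 0.532  -0.4065]
wrist yellow [388. 271.] 3035 handle [ 0.5881 -0.3525] z 0.0874 [45.2 19.8] ang -0.8 origin(+x blade) [ 0.623 -0.353] (-x) [ 0.5531 -0.352 ]
wrist yellow [379. 398.] 305 handle [ 0.5123 -0.3502] z 0.0876 [25.1  7.5] ang 37.2 origin(+x blade) [ 0.5401 -0.3291] (-x) [ 0.4844 -0.3714]
wrist orange [283. 308.] 5494 handle [ 0.5736 -0.299 ] z 0.0982 [76.5 19.9] ang -1.0 origin(+x blade) [ 0.6086 -0.2996] (-x) [ 0.5386 -0.2984]
t 33.6 tcp [ 0.59  -0.299  0.085] yaw -91.5 q6 1.05 -> shift [ 0.02 -0.12  0.96] turn 0.0 tilt [ 0.003 -0.002]
```

```bash
python3 -m creep '0 -.1 .5 0;0 -.1 .9 0;0 -.1 1.05 0;0 -.1 1.05 0;0 -.1 1.05 0'| grep -E "tcp|ft_f"; python3 -m creep '0 0 0 0;0 0 0 0;0 0 0 0' .45| grep -E "tcp|ft_f"; python3 -m creep '0 0 -3 0;0 0 -7 0;0 0 -10 0;0 0 -12 0'| grep -E "tcp|ft_f"
python3 - <<'E'
from lib import *
files(zlo=.06,zhi=.12); files(zlo=.008,zhi=.03); plan([.435,-.359,.25],92)
E
```

```text
tcp_pos: [0.5898, -0.2978, 0.0743]
ft_force: [-2.2, 2.0, 6.7]
tcp_pos: [0.589, -0.2975, 0.0722]
ft_force: [-0.4, -0.3, -0.9]
tcp_pos: [0.5901, -0.2981, 0.1956]
ft_force: [-0.5, -0.2, 0.4]
wrist yellow [411. 233.] 2778 handle [ 0.5555 -0.4072] z 0.0874 [108.7  20.1] ang -1.4 origin(+x blade) [ 0.5905 -0.4081] (-x) [ 0.5205 -0.4063]
wrist yellow [347. 220.] 2051 handle [ 0.5696 -0.3525] z 0.0874 [81.6 19.9] ang -1.4 origin(+x blade) [ 0.6046 -0.3534] (-x) [ 0.5346 -0.3516]
wrist orange [282. 235.] 2723 handle [ 0.5566 -0.2976] z 0.0874 [108.5  20. ] ang -2.1 origin(+x blade) [ 0.5916 -0.2988] (-x) [ 0.5217 -0.2963]
t 35.0 tcp [ 0.591 -0.299  0.197] yaw -91.5 q6 1.05 -> shift [-15.41   6.45  -5.38] turn -3.5 tilt [ 0.006 -0.004]
```

```bash
python3 -m creep '-5 3 0 -3.5;-10 6.4 0 -3.5;-15.4 6.4 0 -3.5;-15.4 6.4 3 -3.5;-15.4 6.4 6 -3.5' .5| grep -E "tcp"; python3 -m creep '0 0 2 0;0 0 3 0;0 0 3 0;0 0 3 0'| grep -E "tcp"
python3 - <<'E'
from lib import *
p,X=files(); plan([.435,-.359,.004],-88); cv2.imwrite("pics/w9.png",p[:,:,::-1])
E
```

```text
tcp_pos: [0.4309, -0.3579, 0.131]
tcp_pos: [0.4339, -0.3576, 0.1026]
wrist orange [285. 180.] 2865 handle [ 0.4691 -0.3584] z 0.0174 [106.9  19.4] ang 2.6 origin(+x blade) [ 0.504  -0.3568] (-x) [ 0.4341 -0.36  ]
t 35.9 tcp [ 0.434 -0.358  0.103] yaw -88.0 q6 0.75 -> shift [0.05 0.09 9.95] turn 0.0 tilt [ 0.001 -0.001]
```

View pics/w9.png

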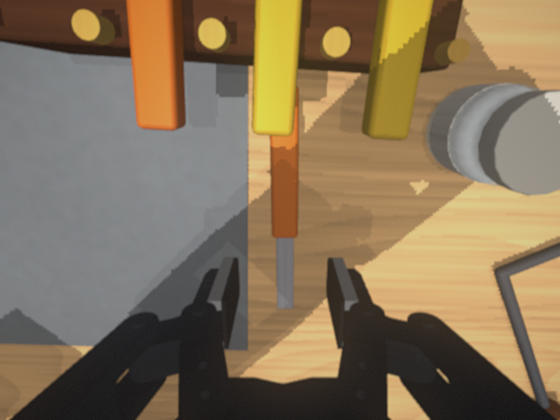

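```bash
python3 -m creep '0 .1 4 0;0 .1 7 0;0 .1 8.5 0;0 .1 9.4 0;0 .1 9.8 0'| grep -E "tcp|ft"; python3 -m creep '0 0 0 0;0 0 0 0;0 0 0 0;0 0 0 0;0 0 0 0' 0 40|grep -E "tcp|ft|fing"; python3 -m creep '0 0 -1 0;0 0 -1.5 0;0 0 -1.5 0;-2 0 -1.5 0;-4 0 -1.5 0' |grep -E "tcp|ft|fing"; python3 -m creep '-1 0 0 0;-2 0 0 0;-3 0 0 0;-3 0 0 0;-3 0 0 0' |grep -E "tcp|ft|fing"
python3 - <<'E'
from lib import *
p,X=files(zlo=.02,zhi=.07); plan([.37,-.36,.22],-88)
E
```

```text
tcp_pos: [0.4342, -0.3589, 0.0049]
ft_force: [-0.5, -0.5, 0.6]
tcp_pos: [0.4345, -0.3594, 0.006]
ft_force: [-0.4, 0.2, 5.9]
finger_gap: 0.0187
finger_force: 41.7
tcp_pos: [0.3932, -0.3596, 0.0193]
ft_force: [-0.2, -0.5, -1.2]
finger_gap: 0.0187
finger_force: 40.9
tcp_pos: [0.3638, -0.3611, 0.0197]
ft_force: [0.3, 0.3, -1.7]
finger_gap: 0.019
finger_force: 40.9
wrist orange [282. 196.] 10805 handle [ 0.3986 -0.3607] z 0.0311 [109.   19.6] ang 2.2 origin(+x blade) [ 0.4335 -0.3593] (-x) [ 0.3636 -0.362 ]
t 38.0 tcp [ 0.364 -0.361  0.02 ] yaw -88.0 q6 0.65 -> shift [  0.61  -0.09 -20.03] turn -0.0 tilt [ 0.001 -0.   ]
```

```bash
python3 -m creep '0 0 -4 0;0 0 -9 0;0 0 -14 0;0 0 -18 0;0 0 -18 0'|grep -E "tcp|ft|gap"; for i in 1; do python3 -m creep '0 0 0 -8.5;0 0 0 -17;0 0 0 -25.5;0 0 0 -34;0 0 0 -42.5'|grep tcp; python3 -m creep '0 0 0 -8.5;0 0 0 -17;0 0 0 -25.5;0 0 0 -34;0 0 0 -42.5'|grep tcp; python3 -m creep '0 0 0 -8.5;0 0 0 -17;0 0 0 -25.5;0 0 0 -34;0 0 0 -42.5'|grep tcp; python3 -m creep '0 0 0 -8.5;0 0 0 -17;0 0 0 -25.5;0 0 0 -34;0 0 0 -42.5'|grep tcp; python3 -m creep '0 0 0 -6.2;0 0 0 -6.2;0 0 0 -6.2'; done
python3 - <<'E'
from lib import *
p,X=files(zlo=.1,zhi=.25); plan([.5925,-.2428,.18],88.3)
E
```

```text
tcp_pos: [0.3669, -0.3642, 0.208]
ft_force: [0.5, -0.3, -1.1]
finger_gap: 0.0189
tcp_pos: [0.3637, -0.3605, 0.1983]
tcp_pos: [0.3637, -0.3605, 0.1983]
tcp_pos: [0.3637, -0.3605, 0.1983]
tcp_pos: [0.3637, -0.3605, 0.1983]
time_s: 40.75
tcp_pos: [0.3637, -0.3606, 0.1987]
tool_rot: [-0.052, -3.14, -0.001]
ft_force: [-0.3, 0.2, -1.9]
finger_gap: 0.0188
finger_force: 40.9
wrist orange [282. 196.] 10735 handle [ 0.3326 -0.3605] z 0.2101 [109.7  19.6] ang -1.9 origin(+x blade) [ 0.3676 -0.3616] (-x) [ 0.2976 -0.3593]
t 40.8 tcp [ 0.364 -0.361  0.199] yaw 88.1 q6 -2.42 -> shift [-22.48  12.54   1.89] turn -0.2 tilt [-0.     0.001]
```

```bash
python3 -m creep '-4 2.5 0 0;-8 5 0 0;-12 7.5 0 0;-17 10 0 0;-21 12 0 0'|grep -E "tcp|ft|gap"; python3 -m creep '-1.3 .5 0 0;-1.3 .5 2 0;-1.3 .5 4 0;-1.3 .5 4 0;-1.3 .5 4 0'|grep -E "tcp"
python3 - <<'E'
from lib import *
p,X=files(zlo=.06,zhi=.25); rest(X); plan([.5925,-.2428,.085],88.5); cv2.imwrite("pics/w10.png",p[:,:,::-1])
E
```

```text
tcp_pos: [0.5784, -0.2467, 0.1994]
ft_force: [-0.1, -1.0, -0.4]
finger_gap: 0.0186
tcp_pos: [0.5894, -0.2434, 0.1591]
wrist yellow [122. 164.] 4835 handle [ 0.5544 -0.3517] z 0.0874 [108.2  20.3] ang -1.3 origin(+x blade) [ 0.5894 -0.3525] (-x) [ 0.5194 -0.3508]
wrist yellow [ 42. 165.] 4978 handle [ 0.5544 -0.4067] z 0.0874 [108.   20.9] ang -1.5 origin(+x blade) [ 0.5894 -0.4076] (-x) [ 0.5194 -0.4058]
wrist orange [282. 197.] 10944 handle [ 0.558  -0.2431] z 0.1705 [108.4  20. ] ang -1.6 origin(+x blade) [ 0.593  -0.2441] (-x) [ 0.523  -0.2422]
wrist orange [202. 163.] 4770 handle [ 0.5552 -0.2975] z 0.0874 [108.5  20.5] ang -1.4 origin(+x blade) [ 0.5902 -0.2984] (-x) [ 0.5202 -0.2967]
wrist orange [ 75. 158.] 109 handle [ 0.5463 -0.3915] z 0.0696 [17.2 16.7] ang -70.0 origin(+x blade) [ 0.5583 -0.4244] (-x) [ 0.5343 -0.3587]
rest 5639 (array([ 0.59446478, -0.32713232]), 118.60792541503906, 39.575584411621094, -1.349761962890625) z 0.06959188770758279
peg [201. 161.] 5059 [ 0.5484 -0.2962  0.0874]
peg [120. 163.] 5414 [ 0.5477 -0.3496  0.0873]
peg [ 39. 165.] 5821 [ 0.5473 -0.4037  0.0872]
peg [ 80. 152.] 324 [ 0.5409 -0.377   0.0834]
peg [162. 152.] 299 [ 0.5423 -0.3225  0.0834]
peg [244. 151.] 278 [ 0.5436 -0.2681  0.0836]
peg [326. 151.] 194 [ 0.5453 -0.2136  0.0835]
peg [  3. 153.] 111 [ 0.5399 -0.429   0.0824]
peg [106. 277.] 239 [ 0.6359 -0.3795  0.0832]
peg [178. 277.] 228 [ 0.6374 -0.3248  0.0834]
peg [ 34. 278.] 189 [ 0.6351 -0.4343  0.0831]
t 41.9 tcp [ 0.59  -0.244  0.16 ] yaw 88.1 q6 -2.01 -> shift [-0.25  0.11  7.53] turn -0.4 tilt [ 0.001 -0.   ]
```

View pics/w10.png

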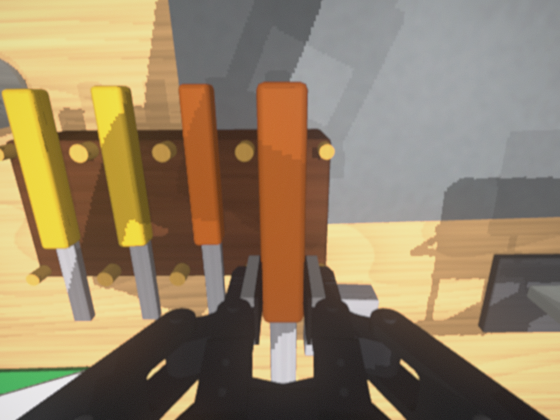

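```bash
python3 -m creep '-.1 .2 3 0;-.1 .2 5 0;-.1 .2 6.5 0;-.1 .2 7.1 0;-.1 .2 7.2 0'|grep -E "tcp|ft"; python3 -m creep '0 0 0 0;0 0 0 0;0 0 0 0'|grep -E "tcp|ft"
python3 - <<'E'
from lib import *
p,X=files(zlo=.06,zhi=.25); plan([.5925,-.2428,.075],88.5)
E
```

```text
tcp_pos: [0.5909, -0.2415, 0.0875]
ft_force: [0.1, -0.0, -1.3]
tcp_pos: [0.5917, -0.2417, 0.0888]
ft_force: [-0.2, -0.6, -1.5]
wrist yellow [ 49. 185.] 10093 handle [ 0.5545 -0.3519] z 0.0874 [108.3  21.7] ang -1.4 origin(+x blade) [ 0.5895 -0.3528] (-x) [ 0.5196 -0.3511]
wrist orange [163. 183.] 9861 handle [ 0.5554 -0.2972] z 0.0874 [108.9  20.2] ang -1.4 origin(+x blade) [ 0.5904 -0.2981] (-x) [ 0.5204 -0.2964]
wrist orange [282. 198.] 10953 handle [ 0.5604 -0.2414] z 0.1001 [108.7  20. ] ang -1.5 origin(+x blade) [ 0.5954 -0.2423] (-x) [ 0.5254 -0.2405]
t 42.7 tcp [ 0.592 -0.242  0.089] yaw 88.2 q6 -2.01 -> shift [-0.1  -0.11  1.35] turn -0.3 tilt [ 0.001 -0.001]
```

```bash
python3 -m creep '.1 0 .6 0;.1 0 1.1 0;.1 0 1.3 0;.1 0 1.3 0;.1 0 1.3 0'| grep -E "tcp|ft_f"; python3 -m creep '0 0 0 0;0 0 0 0;0 0 0 0' .45| grep -E "tcp|ft_f"; python3 -m creep '0 0 -3 0;0 0 -7 0;0 0 -12 0;0 0 -17 0;0 0 -22 0'| grep -E "tcp|ft_f"; python3 -m creep '6 0 -2 0;10 0 -2 0;15 0 -2 0;19 0 -2 0;19 0 -2 0'| grep -E "tcp|ft_f"
python3 - <<'E'
from lib import *
files(("wrist",),zlo=.06,zhi=.12); grips(("top","scene"))
for n in ("scene","top"):
    p,X=cloud(n); cv2.imwrite(f"pics/{n}9.png",p[:,:,::-1])
print(readout.read_state()["time_s"])
E
```

```text
tcp_pos: [0.5901, -0.2414, 0.0761]
ft_force: [-3.9, 1.9, 6.8]
tcp_pos: [0.5898, -0.2412, 0.074]
ft_force: [-0.8, -0.2, -0.6]
tcp_pos: [0.5896, -0.2411, 0.296]
ft_force: [0.6, -0.2, -0.4]
tcp_pos: [0.3967, -0.2349, 0.3144]
ft_force: [0.1, 0.2, -0.3]
wrist yellow [156. 282.] 924 handle [ 0.5495 -0.4068] z 0.0873 [100.7  20. ] ang -1.6 origin(+x blade) [ 0.5844 -0.4078] (-x) [ 0.5145 -0.4058]
wrist yellow [196. 272.] 711 handle [ 0.537  -0.3511] z 0.0873 [76.7 20.2] ang -1.2 origin(+x blade) [ 0.572  -0.3518] (-x) [ 0.502  -0.3503]
wrist orange [243. 283.] 437 handle [ 0.5539 -0.2964] z 0.0869 [108.7  18.9] ang -0.5 origin(+x blade) [ 0.5889 -0.2967] (-x) [ 0.5189 -0.2961]
wrist orange [282. 286.] 1124 handle [ 0.5576 -0.2411] z 0.0872 [108.4  19.8] ang -1.5 origin(+x blade) [ 0.5926 -0.2421] (-x) [ 0.5227 -0.2402]
top red [266. 129.] 200 c [0.7022 0.031 ] z 0.289 [105.1  12.3  89. ]
top red [266. 167.] 84 c [0.6113 0.0314] z 0.278 [36.4 12.8 86.2]
top red [120. 214.] 36 c [0.5196 0.4423] z 0.104 [16.8 16.4 -0.2]
top blue [182. 126.] 204 c [0.7071 0.2296] z 0.289 [109.1  12.4  86.6]
top blue [180. 165.] 96 c [0.6156 0.2341] z 0.278 [40.1 13.9 85.4]
scene red [270. 222.] 50 c [0.5971 0.0187] z 0.280 [80.6 27.5 52.7]
scene red [248. 237.] 122 c [0.6846 0.0387] z 0.290 [107.   48.3  88.6]
scene blue [312. 267.] 55 c [0.6162 0.2394] z 0.280 [38.6 13.6 84.3]
scene blue [287. 283.] 127 c [0.7068 0.2346] z 0.290 [108.2  11.2  86.6]
44.75
```

View pics/scene9.png

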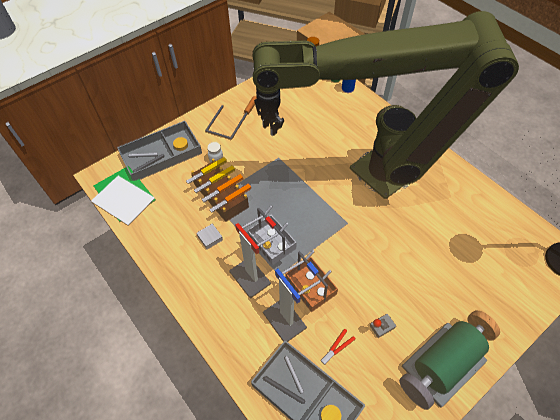

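```bash
python3 -m creep '0 0 0 0;0 0 0 0;0 0 0 0;0 0 0 0;0 0 0 0' >/dev/null; python3 -m creep '0 0 0 0;0 0 0 0;0 0 0 0;0 0 0 0;0 0 0 0' | grep -E "time|tcp"
python3 - <<'E'
from lib import *
p,X=cloud("top")
for nm,y in (("red",.033),("blue",.236)):
    m=(abs(X[...,2]-.185)<.012)&(abs(X[...,0]-.61)<.08)&(abs(X[...,1]-y)<.085); P=X[m]
    n=np.linalg.lstsq(np.c_[P[:,:2],np.ones(len(P))],P[:,2],rcond=None)[0]; print(nm,len(P),"rim slope",np.round(n[:2],3),np.round(np.median(P[:,2]),3))
for c,P in blobs(mask(p,"red")|mask(p,"blue"),X,25): print(np.round(c),np.round(np.median(P,0),4))
E
```

```text
time_s: 45.75
tcp_pos: [0.4001, -0.2353, 0.3145]
red 277 rim slope [-0.006 -0.002] 0.182
blue 316 rim slope [-0.01  -0.006] 0.181
[182. 126.] [0.7067 0.2301 0.287 ]
[266. 129.] [0.7022 0.0309 0.2874]
[180. 165.] [0.6154 0.2345 0.2765]
[266. 167.] [0.6111 0.0325 0.2772]
[144. 184.] [0.6205 0.4152 0.0092]
[152. 183.] [0.6268 0.3916 0.0091]
[120. 214.] [0.5193 0.4413 0.1016]
```

Both baskets hang level and still, the switch is at its off stop, and all four files lie flat in their slots.

```bash
python3 -c "
from workcell import job
print(job.hand_in())"
```

```text
the job is handed in; nothing more can be done
None
```

I've handed the job in at about 46 s of the 210 s; no verdict came back. In my last measurements the switch was at its off stop, both baskets hung level and still on the hooks of their own colour, and all four files lay flat in separate slots with handles towards the robot.

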